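Balance two look-alike dies and press the heavy one into its holder

TASK

One of the two look-alike steel dies is solid and the other is hollow: set one upright in each pan of the beam balance, take your hand away and let the beam tip by itself. Leave the lighter one in its pan and put the one whose side drops upright into the blue holder, pushing it down past the drag of the spring jaws until you feel it bear on the sprung stop hidden in the bore: press against the stop with about 6 N beyond the drag, never as much as 12 N, then let go. Disturb nothing else on the bench and treat the balance gently.

Things in the scene. Friction and masses are not known exactly. Their poses are not given: they have to be found in the camera images.
- die_a_mid (a point): One of two look-alike steel dies: upright cylinder 26 mm across, 70 mm tall, lowest 3 mm tapered to 23 mm, dark ring near the top. One is solid (0.24-0.30 kg), the other hollow (0.14-0.17 kg); nothing visible tells which, either may be this one. Point: its centre, 35 mm above its underside, z along its axis. Starts standing on the bench. Grip it near the top: in the holder only the top 37 mm stay clear.
- die_b_mid (a point): One of two look-alike steel dies: upright cylinder 26 mm across, 70 mm tall, lowest 3 mm tapered to 23 mm, dark ring near the top. One is solid (0.24-0.30 kg), the other hollow (0.14-0.17 kg); nothing visible tells which, either may be this one. Point: its centre, 35 mm above its underside, z along its axis. Starts standing on the bench. Grip it near the top: in the holder only the top 37 mm stay clear.
- beam (a joint): Tilt of the balance beam, rad: 0 level, positive when the left pan is down, negative when the right pan is down, end stops at +-0.08. Swings freely but damped (0.5 to 1 s to tip over); a weak spring brings it level when empty. Pivot 72 mm above the bench, 11 mm below the pan floors.
- pan_left (a point): Balance (green base 85x130 mm fixed to the bench, aluminium beam, two round brass pans 200 mm apart): centre of the left pan's inner floor. Floor 50 mm across, rim 62 mm across and 5 mm above it. Floor 83 mm above the bench when level, moves 8 mm up or down as the beam tips. Axes turn with the beam: y along the beam from right pan to left pan, z normal to the floor.
- pan_right (a point): The same point in the right pan, 200 mm from the left one along the beam; axes parallel to those of the left pan.
- mouth (a point): Fixed blue holder, 56x56 mm, top 50 mm above bench, base 85x85 mm: centre of its 29 mm bore at the top, z up. Two spring jaws, 23 mm apart along this y, 9 mm down, spread as the die enters and drag on it with 3 to 10 N, steady once its underside is 14 mm deep, enough to carry its weight. The hidden sprung stop lies 19 to 29 mm below the top, set anew each time.
- holder_base (a point): Centre of the holder's underside on the bench, 50 mm straight below its mouth. The sprung stop in the bore cannot be seen or measured, only felt: its spring needs 2 N per mm, so 6 N is 3 mm. It must still be pressed by over 1 mm after the die is let go (the jaws hold it there), and is overloaded at 6 mm (12 N).
- spool_mid (a point): Bystander: thread spool 42 mm wide, 48 mm tall, upright; its centre. Leave alone.
- polish_mid (a point): Bystander: round red tin 80 mm wide, 23 mm tall; its centre. Leave alone.
- wax_mid (a point): Bystander: dark lump of wax 36x47x25 mm; its centre. Leave alone.
There are look-alikes about, which are no part of the job. Leave any green look-alike of the part that bears die_a_mid alone. What is shaped like the part that bears die_b_mid but purple is not meant.

How it is judged:
On the way:
1. Both dies stand in opposite pans, not touched, and the beam has tipped to the heavier one's side (contact force between the fingers and die_a below 0.1 N and contact force between the fingers and die_b below 0.1 N and contact force between each of the arm, the fingers and beam below 0.1 N and ((z of die_b_mid in the frame of pan_left between 0.03 and 0.04 m and horizontal distance between die_b_mid and pan_left below 0.024 m and z of die_a_mid in the frame of pan_right between 0.03 and 0.04 m and horizontal distance between die_a_mid and pan_right below 0.024 m and value of joint beam above 0.05 rad) or (z of die_b_mid in the frame of pan_right between 0.03 and 0.04 m and horizontal distance between die_b_mid and pan_right below 0.024 m and z of die_a_mid in the frame of pan_left between 0.03 and 0.04 m and horizontal distance between die_a_mid and pan_left below 0.024 m and value of joint beam below -0.05 rad))), for 0.3 s.
At the end, for the whole second after the job is handed in: The heavier die stands upright in the holder's bore, centred within 4 mm and 0.09 rad, its underside more than 16 mm below the mouth, pressing the stop down by 1 to 6 mm; the lighter die stands in either pan; both are at rest and let go (horizontal distance between die_b_mid and mouth below 0.004 m and angle between the z axis of die_b_mid and the z axis of mouth, either way round below 0.09 rad and z of die_b_mid in the frame of mouth below 0.019 m and value of joint stop between 0.001 and 0.006 m and ((z of die_a_mid in the frame of pan_left between 0.03 and 0.04 m and horizontal distance between die_a_mid and pan_left below 0.024 m) or (z of die_a_mid in the frame of pan_right between 0.03 and 0.04 m and horizontal distance between die_a_mid and pan_right below 0.024 m)) and linear speed of each of die_a, die_b below 0.02 m/s and contact force between the fingers and die_a below 0.1 N and contact force between the fingers and die_b below 0.1 N); the robot touches nothing.
It fails at once if The stop is pressed 6 mm or more (12 N) (value of joint stop above 0.006 m).
It fails at once if A die is tipped over (more than 0.7 rad from upright) (angle between any of die_a_mid, die_b_mid's own z axis and vertical above 0.7 rad).
It fails at once if The robot pushes on the beam or its pans with more than 15 N (contact force between any of the arm, the fingers and beam above 15 N).
It fails at once if A die is pressed or dropped on the beam with more than 25 N (contact force between any of die_a, die_b and beam above 25 N).
It fails at once if A bystander is moved by more than 30 mm (distance of any of spool_mid, polish_mid, wax_mid from where it was at the start of the episode above 0.03 m).
It also fails if it takes over 72 s, if anything falls off the work surface, if the arm or the gripper's body presses on something with over 40 N, if the wrist force passes 120 N, or if a joint passes its speed limit or range.

ROBOT

A 7-joint arm with a two-finger parallel gripper is mounted at the origin on a cart in front of the work surface, level with it; the furniture and walls round the work are solid. World frame = base frame: x ahead of the robot, y to its left, z up, the work surface at z = 0. Lengths are in m, angles in rad, forces in N, time in s.
With the tool pointing down it reaches from about 0.425 to 0.875 m from the base axis. Payload 8.4 kg.
Tool frame: the origin (TCP) lies midway between the tips of the shut fingers; the grasp point (between the pads) lies 19 mm behind it; z points along the fingers, y is the direction in which the jaws open and shut (so a half turn about z gives the same grasp; the last joint's range is limited). The gripper opens to 87 mm and grips with 3 to 60 N. Pads are 19 mm wide; open, the fingers measure 117 mm over their backs; the gripper's body (75 mm by 190 mm) begins 51 mm behind the grasp point.
Start: joints at [1.215, 0.333, 0.04, 1.465, -0.013, 1.343, -0.059], TCP at [0.165, -0.629, 0.2] pointing down, gripper open.
Joint ranges: [-2.58, 2.58], [-0.38, 2.09], [-1.3, 1.39], [0.25, 2.4], [-1.5, 4.64], [0.08, 2.09], [-2.65, 2.65]. Speed limits (rad/s): [2.22, 2.22, 2.79, 2.79, 3.14, 3.14, 3.14].

INTERFACE

Orientations are given as a unit quaternion [w, x, y, z].
In Python, from rig import ctrl gives the robot as it stands.
- The arm moves only by the tool move_arm, never from a script. Its argument "motion" is one flat list of numbers, 4 for each row, row after row: the shift along the tool's x, y, z in m, then the turn about the tool's z in rad. A call has 1 to 10 rows; each row is the pose to reach, as a shift and turn from the pose commanded when the call began, along the tool's axes at that moment; what a row does not reach only later rows make up. A row lasts 1/10 s, in which the tool goes at most 50 mm and 8.59 degrees, less where a joint would pass 70% of its speed; a pose out of reach is approached as far as the arm can. A call with a gripper value outside its range is refused whole. "jaw" is the closure in counts, from 0 (fully open) to 255 (shut), set as the call begins (left out, the last holds). The fingers move at their own pace and stop on an object; "newtons" is the grip in N (left out, the last holds). Time passes only in rows, so rows that repeat a pose let the fingers close. It gives the time, the measured TCP pose, the force and the opening at its end, in the units of the state.
- ctrl.read_state(): the state, without advancing time (a new reading comes with each control period).
- ctrl.snapshot(name): name is "scene" or "top" or "wrist"; returns the picture (400x640x3 uint8, blue, green, red); there is no depth.
- ctrl.calibration(name): a dict with "K" (3x3 intrinsics, pixels), "R" (3x3) and "t" (3): a world point X has camera coordinates R X + t. Camera axes: x right, y down, z forward; pixel columns grow to the right and rows downward; lengths in m; the calibration is good to about 2 mm. A picture is of the moment at which its call begins: read the wrist's pose just before it. calibration takes no time and is no camera call; for the wrist camera it gives the pose at the moment of the call.
- ctrl.hand_in(): hands the job in, once; it reports no verdict.
Trained networks look in the newest picture that a camera, given by its name, has taken for a name from the list of things; names that differ only in an ending like _2 or _b are one class to them, and where a whole thing is asked for, a point or a joint stands for the part that bears it (a point fixed in the world has none). Each returns a list of dicts, best first, with "p" (0 to 1); they miss things now and then, are a little off and sometimes report something else, mostly with a low value. They report only what shows in the picture. A call takes as long as a camera call. They do not tell look-alikes from the thing itself.
- ctrl.look_for(camera, name): "extent" ([left, top, right, bottom] in pixels, round what is visible of it).
- ctrl.trace(camera, name): "region" (400x640 bool, what is visible of it) and "extent" ([left, top, right, bottom] in pixels, round what is visible of it).
- ctrl.landmark_of(camera, name): "at" ([column, row] in pixels: a listed point, or the origin of a listed thing).
The state is a dict: "clock": time; "qpos": joint angles; "dq": joint speeds; "joint_efforts": joint torques, N m; "eef_pos": TCP position; "tool_rot": TCP orientation; "ft_force": force on the tool from outside, world axes, zero at the start; "ft_torque": the same for the moment, N m; "opening": opening from 0.0 (shut) to 1.0 (fully open).
Only numpy, scipy, OpenCV 4.12 (cv2) and the standard library are available. Lean on these libraries where they do the work, as an engineer would, in place of code of your own. Each camera call takes 0.05 s, during which the arm holds its last target.

## Working session

There is one attempt and no reset: what is moved stays moved. The work goes in short steps, Python scripts to look and compute and a tool call to move; the robot and the scene stay as the last step left them, time stands still between calls to the robot, and variables do not carry over. Pictures are saved under pics/ and viewed, and the job is handed in when it is done.

Besides the shell and the picture viewer there is one more tool, called as name(argument=value, ...) on one line, values as JSON. move_arm: Moves the arm, as the interface text tells. Its arguments: {"type":"object","properties":{"motion":{"type":"array","items":{"type":"number"}},"jaw":{"type":"number"},"newtons":{"type":"number"}},"required":["motion"]}

```bash
mkdir -p pics; ls; python3 - <<'E'
from rig import ctrl
import cv2
s=ctrl.read_state(); print(s)
for n in ("scene","top","wrist"):
    cv2.imwrite(f"pics/{n}0.png",ctrl.snapshot(n))
    c=ctrl.calibration(n); print(n,c)
E
```

```text
pics
{'clock': 0.0, 'qpos': array([ 1.21478909,  0.33390222,  0.03988374,  1.46627923, -0.0133756 ,
        1.34329281, -0.0584988 ]), 'dq': array([ 0.00051164,  0.00043058,  0.00045728, -0.00037112, -0.00038186,
       -0.0004852 ,  0.00036482]), 'joint_efforts': array([-9.41817161e-04, -6.56378889e+01,  1.33478254e+00, -4.03812969e+01,
       -5.96938748e-02,  4.47489973e-02,  1.97136837e-04]), 'eef_pos': array([ 0.16492063, -0.6282049 ,  0.19876117]), 'tool_rot': array([-7.89740171e-04,  9.91768533e-01,  1.28041103e-01, -1.70744281e-04]), 'ft_force': array([-0.42591073,  0.32013683,  0.3445667 ]), 'ft_torque': array([-0.00031417, -0.00823813, -0.04540325]), 'opening': 0.9997673200746016}
scene {'K': array([[434.40706604,   0.        , 320.58771764],
       [  0.        , 434.40706604, 196.96436449],
       [  0.        ,   0.        ,   1.        ]]), 'R': array([[-0.74548242, -0.66632835,  0.01620156],
       [-0.44658816,  0.48129936, -0.75426119],
       [ 0.49478781, -0.56952388, -0.65637456]]), 't': array([0.22672871, 0.42209164, 0.53955314])}
top {'K': array([[482.35308099,   0.        , 312.18099189],
       [  0.        , 482.35308099, 201.05558855],
       [  0.        ,   0.        ,   1.        ]]), 'R': array([[-0.00659182, -0.99996298, -0.00553056],
       [-0.99640205,  0.00703547, -0.0844598 ],
       [ 0.08449558,  0.00495392, -0.99641154]]), 't': array([-0.24620849,  0.52789766,  1.03974329])}
wrist {'K': array([[343.63213084,   0.        , 316.37861507],
       [  0.        , 343.63213084, 201.16555986],
       [  0.        ,   0.        ,   1.        ]]), 'R': array([[ 0.25406196, -0.96718476, -0.00248159],
       [-0.92265346, -0.24313241,  0.29932796],
       [-0.29010879, -0.0737582 , -0.95414706]]), 't': array([-0.64986146, -0.03621285,  0.39230389])}
```

View pics/scene0.png

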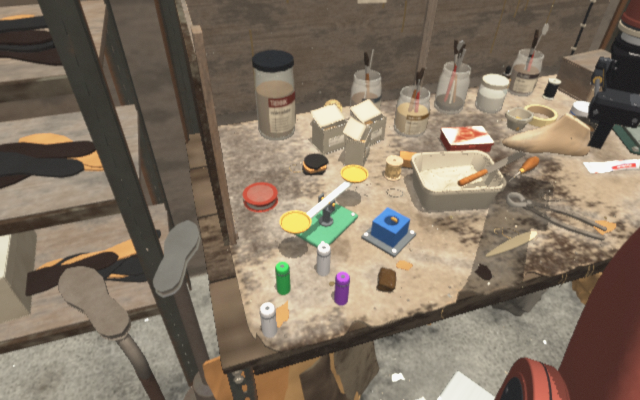

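View pics/top0.png

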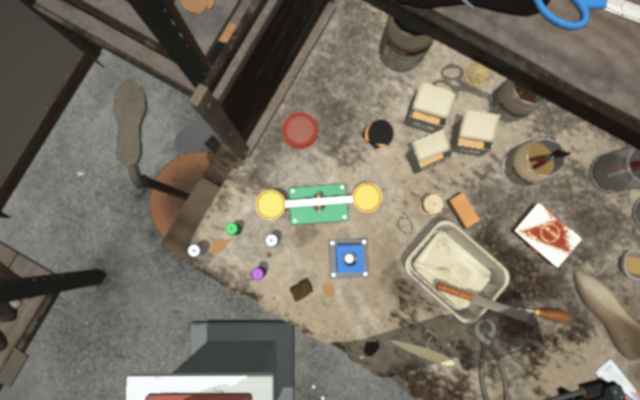

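View pics/wrist0.png

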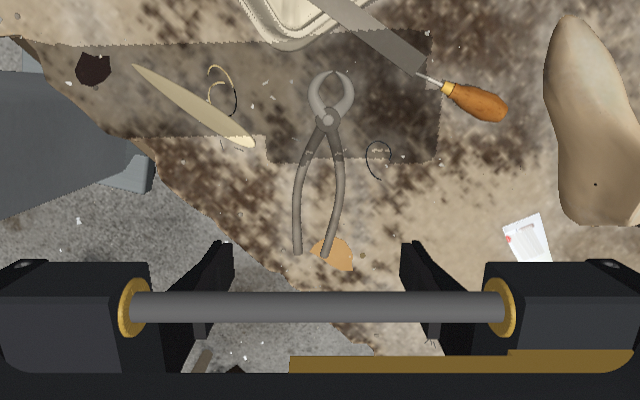

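```bash
python3 - <<'E'
from rig import ctrl
import numpy as np
for n in ("top","scene"):
  for k in ("die_a_mid","pan_left","pan_right","mouth","holder_base","spool_mid","polish_mid","wax_mid"):
    print(n,k,[(np.round(d["at"],1).tolist(),round(d["p"],2)) for d in ctrl.landmark_of(n,k)][:5])
print(ctrl.read_state()['clock'])
E
```

```text
top die_a_mid [([233.5, 229.3], 0.62), ([300.0, 289.2], 0.6), ([193.7, 249.0], 0.52)]
top pan_left [([266.9, 203.2], 0.82), ([272.4, 238.8], 0.25)]
top pan_right [([364.6, 195.1], 0.55)]
top mouth [([346.5, 257.8], 0.91)]
top holder_base [([347.2, 257.7], 0.76), ([428.4, 204.7], 0.69)]
top spool_mid [([429.3, 206.7], 0.94)]
top polish_mid [([298.4, 127.3], 0.9)]
top wax_mid [([301.8, 291.6], 0.81)]
scene die_a_mid [([267.7, 322.6], 0.98), ([280.7, 278.2], 0.9), ([353.3, 172.6], 0.3)]
scene pan_left [([295.3, 221.0], 0.79)]
scene pan_right [([356.5, 176.3], 0.97)]
scene mouth [([391.3, 217.7], 0.77)]
scene holder_base [([387.2, 234.8], 0.64)]
scene spool_mid [([391.1, 169.7], 0.9)]
scene polish_mid [([261.1, 198.7], 0.61)]
scene wax_mid [([389.3, 278.0], 0.86)]
0.95
```

```bash
cat > h.py <<'E'
import numpy as np, cv2
from rig import ctrl
def ray(n,px,c=None):
    c=c or ctrl.calibration(n)
    d=c["R"].T@np.linalg.inv(c["K"])@np.array([px[0],px[1],1.]); o=-c["R"].T@c["t"]; return o,d
def atz(n,px,z,c=None):
    o,d=ray(n,px,c); return o+d*(z-o[2])/d[2]
def tri(n1,p1,n2,p2):
    o1,d1=ray(n1,p1);o2,d2=ray(n2,p2)
    A=np.stack([d1,-d2],1); s=np.linalg.lstsq(A,o2-o1,rcond=None)[0]
    a=o1+s[0]*d1;b=o2+s[1]*d2; return (a+b)/2,np.linalg.norm(a-b)
def proj(n,X,c=None):
    c=c or ctrl.calibration(n); v=c["K"]@(c["R"]@np.asarray(X,float)+c["t"]); return v[:2]/v[2]
def crop(n,name,x0,y0,x1,y1,f,marks=(),img=None):
    im=ctrl.snapshot(n) if img is None else img
    c=cv2.resize(im[y0:y1,x0:x1],None,fx=f,fy=f,interpolation=cv2.INTER_CUBIC)
    for m in marks: cv2.drawMarker(c,(int((m[0]-x0+.5)*f),int((m[1]-y0+.5)*f)),(255,0,255),cv2.MARKER_CROSS,12,1)
    cv2.imwrite("pics/"+name,c); return im
E
python3 - <<'E'
from h import *
np.set_printoptions(precision=4,suppress=True)
print("dieNear",atz("top",(194,250),.07),"die2",atz("top",(272,240),.07))
print("panL",tri("top",(270,205),"scene",(295,221)),atz("top",(270,205),.083))
print("panR",tri("top",(367,197),"scene",(354,174)),atz("top",(367,197),.083))
print("mouth",tri("top",(348,258),"scene",(392,218)),atz("top",(348.5,258.5),.05))
im=cv2.imread("pics/top0.png"); crop("top","topc.png",170,170,400,300,3.4,img=im)
im=cv2.imread("pics/scene0.png"); crop("scene","scenec.png",230,150,430,350,3,img=im)
E
```

```text
dieNear [ 0.4214 -0.003   0.07  ] die2 [ 0.4411 -0.1657  0.07  ]
panL (array([ 0.5142, -0.1623,  0.0907]), np.float64(0.0034519410524891086)) [ 0.5134 -0.1626  0.083 ]
panR (array([ 0.53  , -0.3632,  0.0808]), np.float64(0.0028818540224519835)) [ 0.5286 -0.3638  0.083 ]
mouth (array([ 0.4017, -0.325 ,  0.0576]), np.float64(0.0016493389670384484)) [ 0.4011 -0.3261  0.05  ]
```

View pics/topc.png

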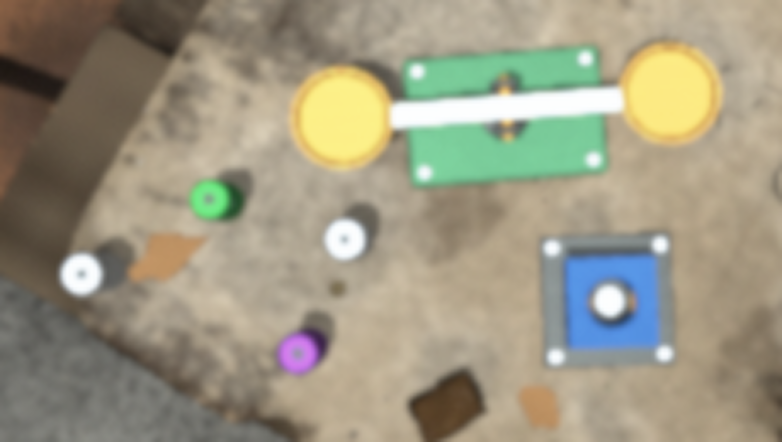

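View pics/scenec.png

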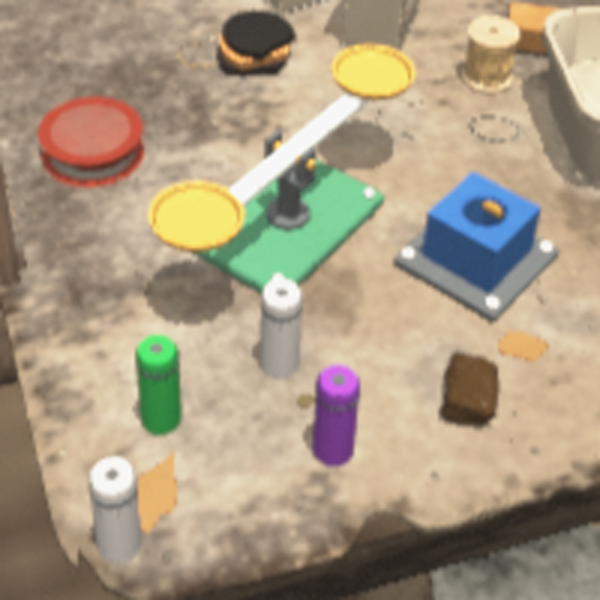

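```bash
cat >> h.py <<'E'
from scipy.spatial.transform import Rotation as Ro
np.set_printoptions(precision=4,suppress=True)
def toolR(s):
    q=s["tool_rot"]; return Ro.from_quat([q[1],q[2],q[3],q[0]]).as_matrix()
def goto(X,yawx=None):
    """shift in tool axes to reach world TCP X; yawx: wanted angle of tool x (or equiv +pi)"""
    s=ctrl.read_state(); R=toolR(s); sh=R.T@(np.asarray(X)-s["eef_pos"])
    yaw=np.arctan2(R[1,0],R[0,0]); out=[sh]
    if yawx is not None:
        d=(yawx-yaw+np.pi)%(2*np.pi)-np.pi; print("turn about tool z",-d)
    print("t",round(s["clock"],2),"pos",s["eef_pos"],"yaw",yaw,"shift",sh,"q",s["qpos"],"F",s["ft_force"],"op",round(s["opening"],3))
E
python3 - <<'E'
from h import *
s=ctrl.read_state(); c=ctrl.calibration("wrist"); R=toolR(s)
cp=-c["R"].T@c["t"]; print("cam in tool",R.T@(cp-s["eef_pos"]), "optical axis in tool",R.T@c["R"][2])
print(R)
for z in(.07,0.): print(proj("wrist",s["eef_pos"]*[1,1,0]+[0,0,z]))
for X in ([.441,-.166],[.4214,-.003]): goto(X+[.2])
for p in [(233,229),(258,273)]: print("lookalike",atz("top",p,.07))
print(atz("top",(350,258.8),.05))
E
```

```text
cam in tool [ 0.083   0.001  -0.1846] optical axis in tool [-0.2992 -0.0012  0.9542]
[[ 0.9672  0.2539 -0.    ]
 [ 0.2539 -0.9672  0.    ]
 [-0.     -0.     -1.    ]]
[315.7738 185.4441]
[315.9549 169.7389]
t 0.95 pos [ 0.165  -0.6287  0.1997] yaw 0.2567341428811662 shift [ 0.3844 -0.3774 -0.0003] q [ 1.2148  0.3332  0.0399  1.4654 -0.0134  1.3433 -0.0585] F [-0.4937 -0.8072  0.109 ] op 1.0
t 0.95 pos [ 0.165  -0.6287  0.1997] yaw 0.2567341428811662 shift [ 0.4068 -0.5401 -0.0003] q [ 1.2148  0.3332  0.0399  1.4654 -0.0134  1.3433 -0.0585] F [-0.4937 -0.8072  0.109 ] op 1.0
lookalike [ 0.4646 -0.0841  0.07  ]
lookalike [ 0.3731 -0.1366  0.07  ]
[ 0.4004 -0.3293  0.05  ]
```

move_arm(motion=[0.04,-0.04,0,0.02,0.08,-0.078,0,0.04,0.12,-0.118,0,0.06,0.155,-0.152,0,0.08,0.19,-0.187,0,0.1,0.225,-0.221,0,0.12,0.26,-0.256,0,0.14,0.295,-0.29,0,0.16,0.325,-0.32,0,0.18,0.35,-0.345,0,0.181], jaw=100, newtons=30)

```text
clock: 1.95
eef_pos: [0.4171, -0.2034, 0.2001]
tool_rot: [0.0, 0.999, 0.038, 0.0]
ft_force: [0.2, -0.8, 1.1]
opening: 0.608
```

```bash
python3 - <<'E'
from h import *
goto([.441,-.166,.2],.0754)
c=ctrl.calibration("wrist"); im=ctrl.snapshot("wrist")
d=proj("wrist",[.441,-.1657,.07],c); m=proj("wrist",[.4004,-.3293,.05],c); print(d,m)
for X in ([.5134,-.1626,.083],[.5286,-.3638,.083],[.4646,-.0841,.07]): print(proj("wrist",X,c))
crop("wrist","w1.png",0,0,640,400,1.25,[d,m,proj("wrist",[.5134,-.1626,.083],c),proj("wrist",[.5286,-.3638,.083],c)],im)
E
```

```text
turn about tool z 0.0011051457140482945
t 1.95 pos [ 0.4171 -0.2034  0.2001] yaw 0.07650514571404819 shift [ 0.0267 -0.0355  0.0001] q [ 0.7283 -0.0302 -0.3597  1.8797 -0.011   1.2892 -1.1225] F [ 0.1899 -0.8131  1.0862] op 0.608
[276.9604 157.4799] [437.0824 205.3888]
[275.182   73.0652]
[520.0981  73.368 ]
[187.1875 124.5418]
```

View pics/w1.png

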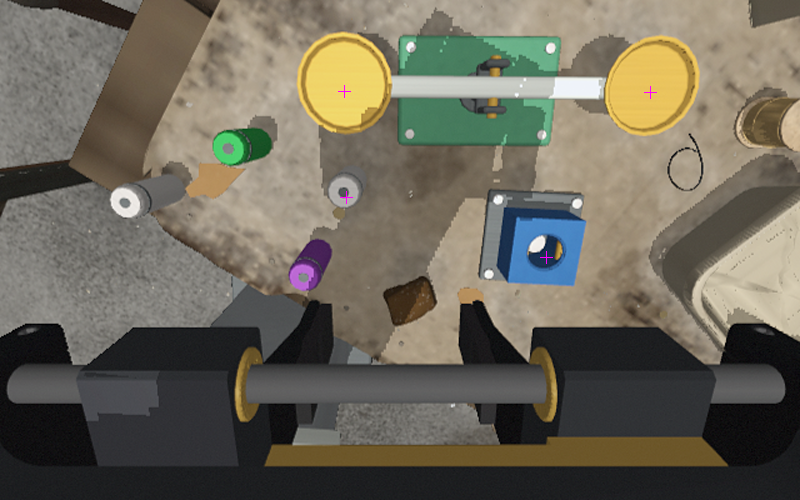

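```bash
python3 - <<'E'
from h import *
im=ctrl.snapshot("wrist")
f=1.25
for n,p,z in (("die2",(344,192),.07),("near",(127,202),.07),("mouth",(547,250),.05),("panL",(345,83),.086),("panR",(652,86),.086)):
    print(n,atz("wrist",(p[0]/f,p[1]/f),z))
for n in("die_a_mid","mouth","pan_left","pan_right"): print(n,[(np.round(d["at"],1).tolist(),round(d["p"],2)) for d in ctrl.landmark_of("wrist",n)][:4])
im=ctrl.snapshot("top")
for k in range(1): cv2.imwrite("pics/top1.png",im)
s=ctrl.read_state()["eef_pos"]; print(s,proj("top",s))
x,y=map(int,proj("top",s)); crop("top","tc1.png",x-60,y-60,x+60,y+60,5,[proj("top",s)],im)
E
```

```text
die2 [ 0.446  -0.1607  0.07  ]
near [ 0.4249 -0.0005  0.07  ]
mouth [ 0.409  -0.3258  0.05  ]
panL [ 0.5199 -0.1596  0.086 ]
panR [ 0.5349 -0.3586  0.086 ]
die_a_mid [([128.1, 157.6], 0.64), ([203.6, 119.9], 0.57)]
mouth [([441.5, 206.5], 0.72)]
pan_left [([283.6, 73.9], 0.84)]
pan_right [([525.2, 79.4], 0.69)]
[ 0.4153 -0.2073  0.1996] [288.6226 253.8495]
```

View pics/tc1.png

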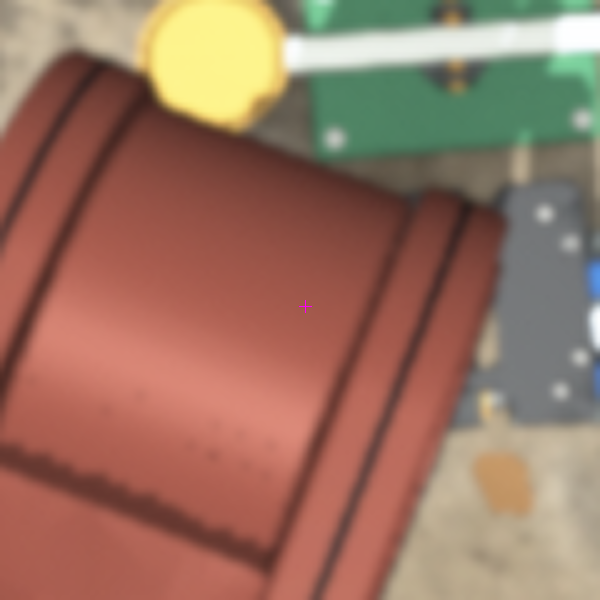

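```bash
python3 - <<'E'
from h import *
goto([.441,-.165,.2],.0754)
c=ctrl.calibration("wrist"); im=ctrl.snapshot("wrist"); goto([.441,-.165,.2],.0754)
crop("wrist","w2.png",80,30,640,260,1.4,[],im); np.savez("c2.npz",**c)
E
```

```text
turn about tool z -0.0017496556640930194
t 2.3 pos [ 0.4153 -0.2073  0.1996] yaw 0.073650344335907 shift [ 0.0287 -0.0403 -0.0004] q [ 0.7319 -0.0288 -0.3547  1.8794 -0.0102  1.2894 -1.117 ] F [ 0.5805 -0.1512  0.2003] op 0.608
turn about tool z -0.0019545965139915467
t 2.35 pos [ 0.4153 -0.2073  0.1996] yaw 0.07344540348600855 shift [ 0.0287 -0.0403 -0.0004] q [ 0.7321 -0.0288 -0.3548  1.8794 -0.0103  1.2893 -1.1171] F [-0.4478 -0.195   0.1743] op 0.608
```

View pics/w2.png

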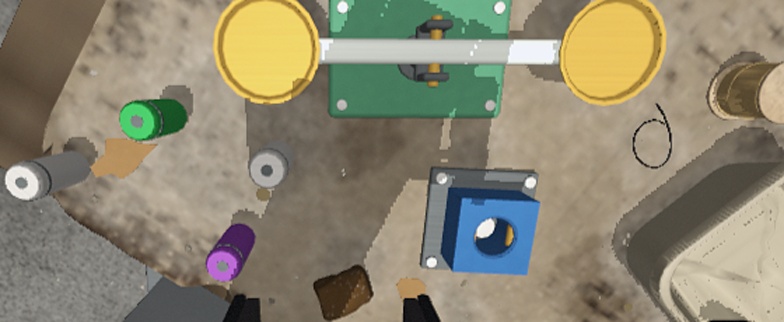

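```bash
python3 - <<'E'
from h import *
c=dict(np.load("c2.npz"));f=1.4
for n,p,z in (("die2",(267,169),.07),("near",(24,182),.07),("mouth",(495,235.5),.05),("panL",(267,50),.086),("panR",(613,49),.086),("purple",(224,266),.07),("green",(139,121),.07)):
    print(n,atz("wrist",(p[0]/f+80,p[1]/f+30),z,c))
goto([.444,-.1635,.15],.0754)
E
```

```text
die2 [ 0.4451 -0.1637  0.07  ]
near [ 0.4246 -0.004   0.07  ]
mouth [ 0.4056 -0.328   0.05  ]
panL [ 0.5168 -0.1633  0.086 ]
panR [ 0.532  -0.3625  0.086 ]
purple [ 0.3752 -0.1361  0.07  ]
green [ 0.4697 -0.0815  0.07  ]
turn about tool z -0.0019545965139915467
t 2.35 pos [ 0.4153 -0.2073  0.1996] yaw 0.07344540348600855 shift [ 0.0318 -0.0416  0.0496] q [ 0.7321 -0.0288 -0.3548  1.8794 -0.0103  1.2893 -1.1171] F [-0.4478 -0.195   0.1743] op 0.608
```

move_arm(motion=[0.015,-0.02,0,0,0.03,-0.04,0.03,0,0.03,-0.042,0.07,0,0.03,-0.042,0.1,0,0.03,-0.042,0.1,0])

```text
clock: 2.85
eef_pos: [0.4396, -0.1618, 0.0961]
tool_rot: [-0.001, 0.999, 0.037, -0.003]
ft_force: [-1.5, 0.1, 0.8]
opening: 0.607
```

```bash
python3 - <<'E'
from h import *
goto([.443,-.1645,.06],.0754)
im=ctrl.snapshot("wrist"); c=ctrl.calibration("wrist")
s=ctrl.read_state(); 
crop("wrist","w3.png",150,20,500,300,2.2,[proj("wrist",s["eef_pos"]),proj("wrist",[.443,-.1645,.07])],im)
E
```

```text
turn about tool z -0.00086065116039169
t 2.85 pos [ 0.4396 -0.1618  0.0961] yaw 0.07453934883960833 shift [0.0034 0.003  0.0361] q [ 0.6663  0.0815 -0.422   1.9962  0.0367  1.0781 -1.2684] F [-1.5376  0.15    0.7714] op 0.607
```

View pics/w3.png

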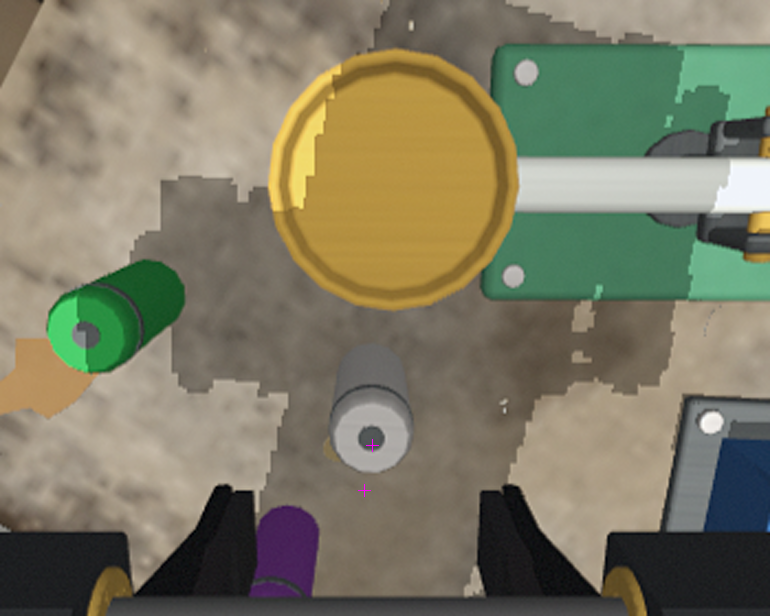

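move_arm(motion=[0.005,0.003,0,0,0.005,0.003,0.02,0,0.005,0.003,0.04,0,0.005,0.003,0.054,0,0.005,0.003,0.058,0,0.005,0.003,0.058,0])

```text
clock: 3.5
eef_pos: [0.4483, -0.1648, 0.0421]
tool_rot: [-0.0, 0.999, 0.038, 0.0]
ft_force: [0.7, -0.2, 0.6]
opening: 0.611
```

move_arm(motion=[0,0,0,0,0,0,0,0,0,0,0,0,0,0,0,0,0,0,0,0,0,0,0,0], jaw=255, newtons=30)

```text
clock: 4.1
eef_pos: [0.4482, -0.1646, 0.0419]
tool_rot: [0.0, 0.999, 0.038, 0.0]
ft_force: [0.1, 0.2, 2.7]
opening: 0.265
```

```bash
python3 - <<'E'
from h import *
goto([.532,-.3625,.2],.0754)
crop("wrist","w4.png",150,20,500,300,2.2)
E
```

```text
turn about tool z 0.00040187989687678893
t 4.1 pos [ 0.4482 -0.1646  0.0419] yaw 0.07580187989687694 shift [ 0.0687  0.2037 -0.158 ] q [ 0.6523  0.1638 -0.4208  2.036   0.0815  0.9571 -1.3056] F [0.0853 0.1655 2.7374] op 0.265
```

View pics/w4.png

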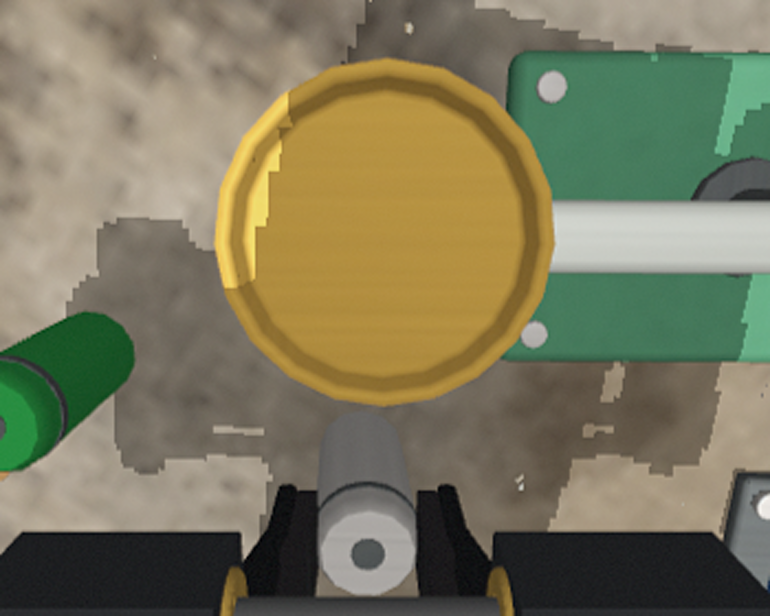

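move_arm(motion=[0,0,-0.02,0,0,0,-0.05,0,0,0,-0.09,0,0,0.02,-0.12,0,0.02,0.06,-0.14,0,0.035,0.1,-0.15,0,0.05,0.14,-0.15,0,0.06,0.175,-0.15,0,0.067,0.195,-0.15,0,0.07,0.203,-0.15,0])

```text
clock: 5.15
eef_pos: [0.5325, -0.3639, 0.1901]
tool_rot: [-0.0, 0.999, 0.037, -0.001]
ft_force: [-0.7, 0.7, -2.9]
opening: 0.264
```

```bash
python3 - <<'E'
from h import *
crop("wrist","w5.png",100,20,540,300,1.8)
for i in range(3): ctrl.snapshot("wrist")
goto([.532,-.3625,.13],.0754)
E
```

```text
turn about tool z 0.001637106392470944
t 5.35 pos [ 0.5331 -0.3601  0.1914] yaw 0.07703710639247108 shift [-0.0012  0.0024  0.0614] q [ 0.7616  0.3442 -0.3051  1.4783  0.1036  1.3361 -1.0446] F [ 1.3693  1.2602 -2.6467] op 0.266
```

View pics/w5.png

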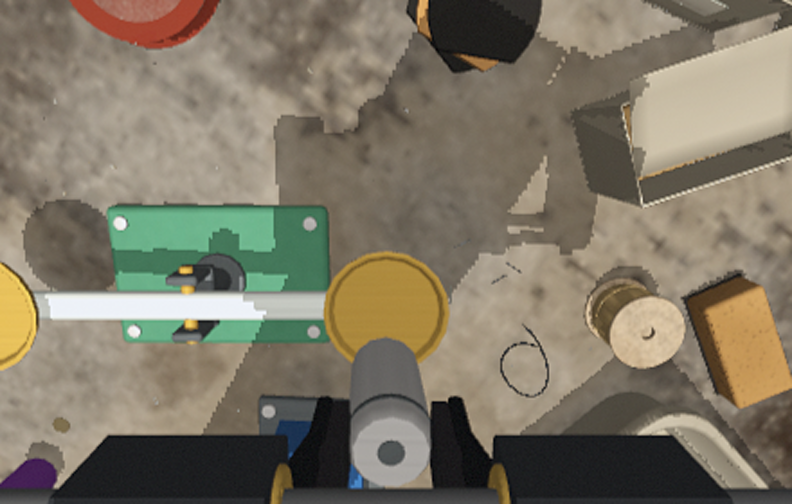

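```bash
python3 - <<'E'
from h import *
im=ctrl.snapshot("wrist");c=ctrl.calibration("wrist"); goto([.532,-.3625,.13])
print(proj("wrist",[.532,-.3625,.086]))
crop("wrist","w6.png",200,120,440,300,3,[proj("wrist",[.532,-.3625,.086]),proj("wrist",[.529,-.36,.083+.07])],im)
p=(387/1.8+100,308/1.8+20); print(atz("wrist",p,.086))
E
```

```text
t 5.4 pos [ 0.5331 -0.36    0.1917] yaw 0.07732938001553737 shift [-0.0013  0.0024  0.0617] q [ 0.7615  0.3436 -0.3052  1.4784  0.1037  1.336  -1.0446] F [-0.1073  1.6381 -2.1367] op 0.265
[318.5707 193.8899]
[ 0.5343 -0.3592  0.086 ]
```

View pics/w6.png

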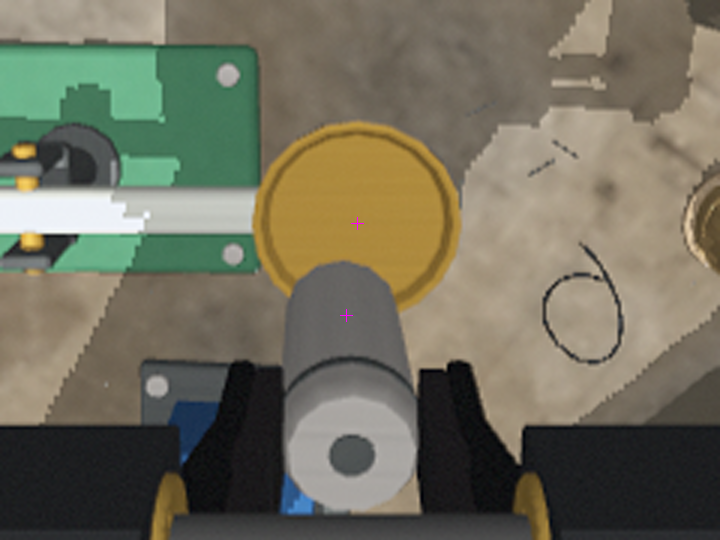

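move_arm(motion=[0.003,0.003,0.015,0,0.003,0.003,0.035,0,0.003,0.003,0.05,0,0.003,0.003,0.058,0,0.003,0.003,0.06,0,0.003,0.003,0.06,0])

```text
clock: 6.0
eef_pos: [0.5364, -0.3644, 0.1317]
tool_rot: [-0.0, 0.999, 0.038, 0.0]
ft_force: [-0.7, 0.3, -1.6]
opening: 0.264
```

```bash
python3 - <<'E'
from h import *
im=ctrl.snapshot("wrist"); goto([.536,-.3625,.126],.0754)
crop("wrist","w7.png",200,120,440,300,3,[],im)
im=ctrl.snapshot("scene");crop("scene","s7.png",260,110,440,240,4,[],im)
E
```

```text
turn about tool z 0.000417189029915388
t 6.05 pos [ 0.5366 -0.3646  0.1322] yaw 0.07581718902991544 shift [-0.0005 -0.0021  0.0062] q [ 0.7601  0.39   -0.3006  1.5403  0.1198  1.2286 -1.0544] F [-0.3711 -0.0351 -3.3943] op 0.266
```

View pics/w7.png

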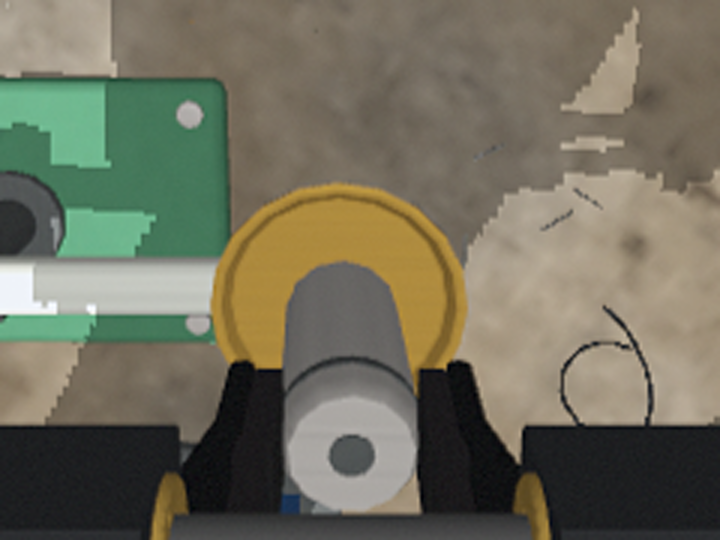

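View pics/s7.png

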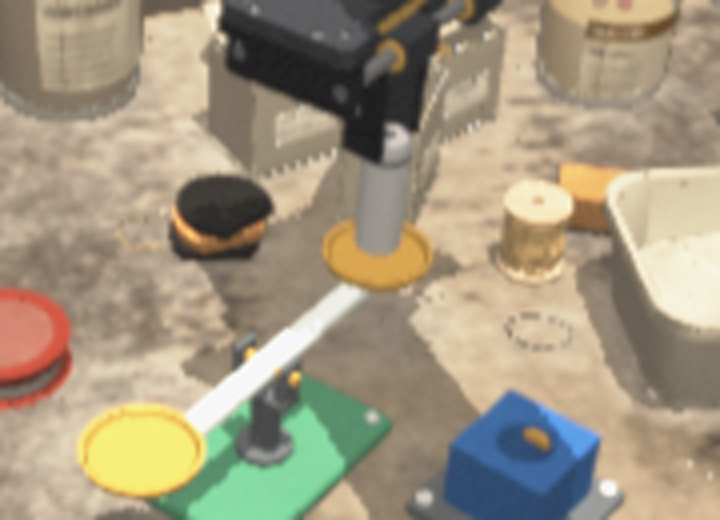

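move_arm(motion=[0,-0.001,0.003,0,0,-0.001,0.006,0,0,-0.001,0.006,0,0,-0.001,0.006,0])

```text
clock: 6.5
eef_pos: [0.5362, -0.3634, 0.1256]
tool_rot: [-0.0, 0.999, 0.038, -0.0]
ft_force: [0.0, -0.7, -2.7]
opening: 0.266
```

```bash
python3 - <<'E'
from h import *
im=ctrl.snapshot("scene");crop("scene","s8.png",260,110,440,240,4,[],im)
goto([.536,-.3625,.126],.0754)
E
```

```text
turn about tool z 0.0002938616353973522
t 6.55 pos [ 0.5362 -0.3635  0.1257] yaw 0.07569386163539714 shift [-0.0002 -0.001  -0.0003] q [ 0.7592  0.3936 -0.3006  1.5493  0.1214  1.217  -1.0569] F [ 0.4129  0.1082 -1.2603] op 0.265
```

View pics/s8.png

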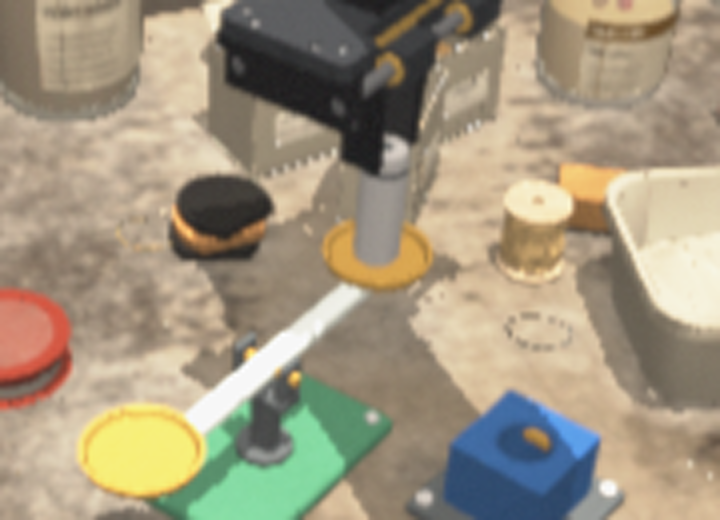

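move_arm(motion=[0,0,0.001,0,0,0,0.002,0,0,0,0.002,0])

```text
clock: 6.85
eef_pos: [0.5362, -0.3634, 0.1235]
tool_rot: [-0.0, 0.999, 0.038, -0.0]
ft_force: [0.8, -0.3, -2.8]
opening: 0.268
```

move_arm(motion=[0,0,0,0,0,0,0,0,0,0,0,0,0,0,0,0,0,0,0,0,0,0,0,0,0,0,0,0,0,0,0,0,0,0,0,0], jaw=100)

```text
clock: 7.75
eef_pos: [0.5362, -0.3634, 0.1236]
tool_rot: [-0.0, 0.999, 0.038, -0.0]
ft_force: [-0.8, 0.4, 0.0]
opening: 0.608
```

```bash
python3 - <<'E'
from h import *
im=ctrl.snapshot("scene");crop("scene","s9.png",260,110,440,240,4,[],im)
im=ctrl.snapshot("wrist");crop("wrist","w9.png",100,20,540,300,1.8,[],im)
goto([.4246,-.004,.22],.0754)
E
```

```text
turn about tool z 0.0003490334872804368
t 7.85 pos [ 0.5362 -0.3634  0.1236] yaw 0.07574903348728051 shift [-0.0841 -0.3669 -0.0964] q [ 0.7591  0.3951 -0.3005  1.5516  0.1219  1.2133 -1.0573] F [-0.5356 -0.1114 -0.8469] op 0.606
```

View pics/s9.png

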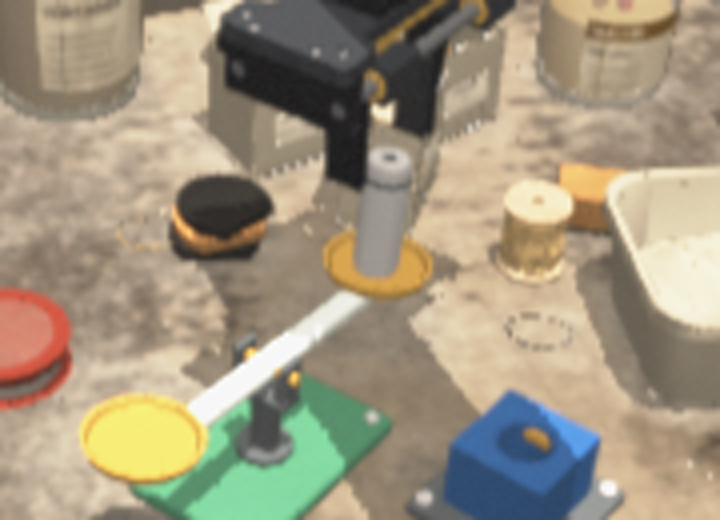

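View pics/w9.png

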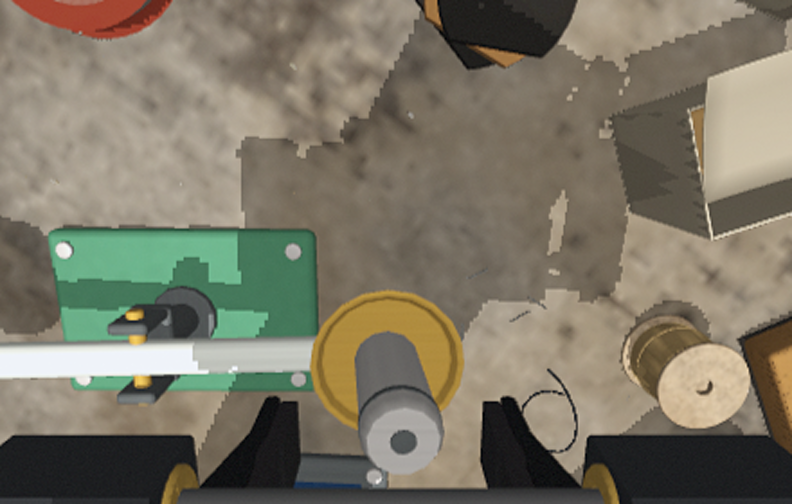

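move_arm(motion=[0,0,-0.02,0,0,0,-0.05,0,0,0,-0.09,0,0,-0.03,-0.1,0,-0.015,-0.07,-0.1,0,-0.025,-0.115,-0.1,0,-0.035,-0.16,-0.1,0,-0.045,-0.205,-0.1,0,-0.055,-0.25,-0.1,0,-0.065,-0.29,-0.1,0])

```text
clock: 8.85
eef_pos: [0.4487, -0.077, 0.2238]
tool_rot: [0.0, 0.999, 0.038, 0.0]
ft_force: [0.6, 0.2, 0.3]
opening: 0.604
```

```bash
python3 - <<'E'
from h import *
for i in range(5): im=ctrl.snapshot("wrist")
goto([.428,-.004,.12],.0754)
d=proj("wrist",[.4246,-.004,.07]);print(d)
crop("wrist","w10.png",40,20,480,300,1.8,[d],im)
im=ctrl.snapshot("scene");crop("scene","s10.png",180,50,480,350,2,[],im)
E
```

```text
turn about tool z 0.0001419894964387325
t 9.1 pos [ 0.4496 -0.0799  0.2239] yaw 0.07554198949643857 shift [-0.0159 -0.0774  0.1038] q [ 0.5903 -0.0565 -0.4863  1.8521 -0.0265  1.3389 -1.3845] F [-0.3405 -0.7705  0.6084] op 0.612
[240.4238 197.6056]
```

View pics/w10.png

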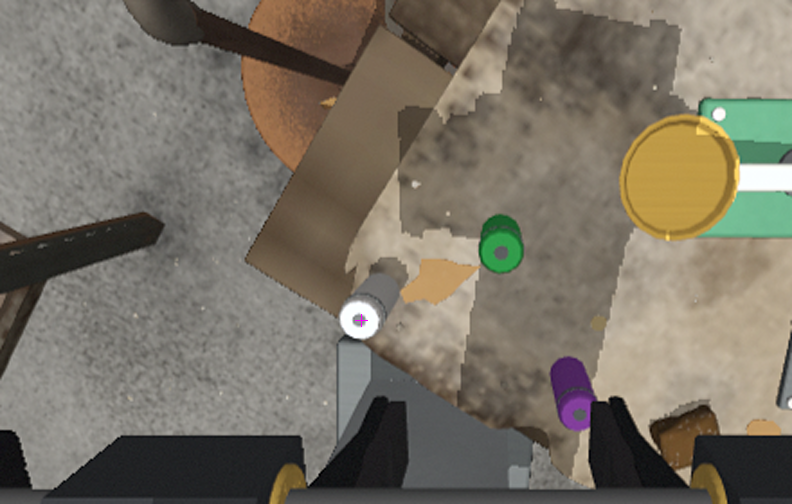

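View pics/s10.png

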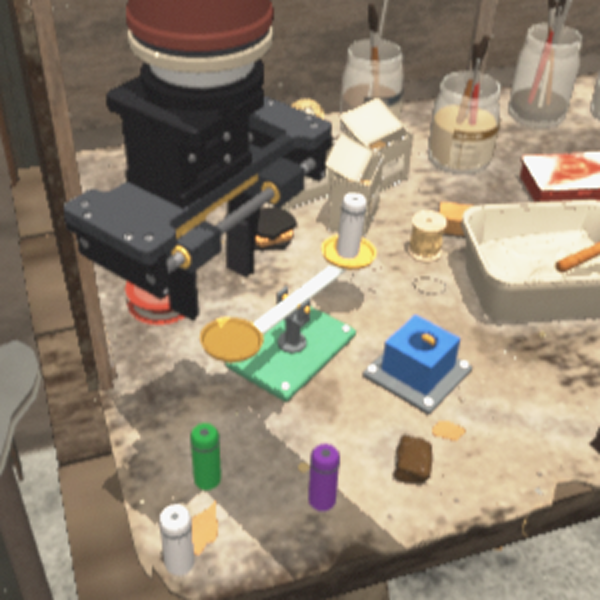

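move_arm(motion=[-0.007,-0.035,0,0,-0.013,-0.065,0.02,0,-0.017,-0.077,0.05,0,-0.017,-0.077,0.09,0,-0.017,-0.077,0.115,0,-0.017,-0.077,0.115,0,-0.017,-0.077,0.115,0])

```text
clock: 9.85
eef_pos: [0.4271, -0.0043, 0.1091]
tool_rot: [-0.0, 0.999, 0.037, -0.0]
ft_force: [0.4, -0.3, 0.0]
opening: 0.607
```

```bash
python3 - <<'E'
from h import *
im=ctrl.snapshot("wrist")
goto([.428,-.004,.042],.0754)
d=proj("wrist",[.4246,-.004,.07]);print(d)
crop("wrist","w11.png",150,20,500,300,2.2,[d],im)
E
```

```text
turn about tool z -0.0008572900680614559
t 9.9 pos [ 0.4278 -0.0042  0.1099] yaw 0.07454270993193846 shift [ 0.0002 -0.0002  0.0679] q [ 0.516  -0.0238 -0.5933  2.0647 -0.0154  1.0955 -1.5663] F [ 0.0255 -0.0578  0.6246] op 0.605
[314.8662 222.8012]
```

View pics/w11.png

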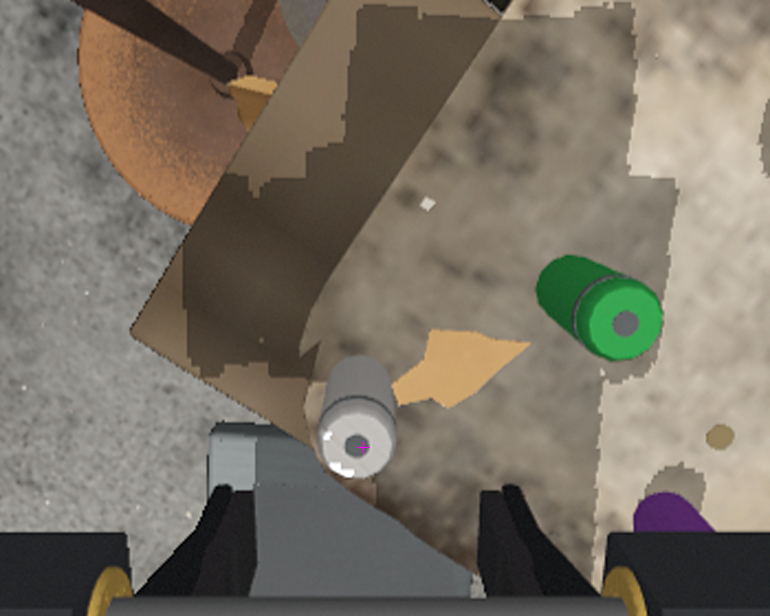

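move_arm(motion=[0,-0.001,0.02,0,0,-0.001,0.045,0,0,-0.001,0.06,0,0,-0.001,0.067,0,0,-0.001,0.067,0,0,-0.001,0.067,0])

```text
clock: 10.5
eef_pos: [0.4277, -0.0028, 0.0429]
tool_rot: [0.0, 0.999, 0.038, 0.001]
ft_force: [0.3, -0.5, -0.1]
opening: 0.609
```

move_arm(motion=[0,0,0,0,0,0,0,0,0,0,0,0,0,0,0,0,0,0,0,0,0,0,0,0], jaw=255, newtons=30)

```text
clock: 11.1
eef_pos: [0.4268, -0.0026, 0.0418]
tool_rot: [-0.0, 0.999, 0.038, 0.0]
ft_force: [-0.4, -0.0, 1.5]
opening: 0.266
```

```bash
python3 - <<'E'
from h import *
im=ctrl.snapshot("wrist")
goto([.521,-.1633,.2],.0754)
crop("wrist","w12.png",150,20,500,300,2.2,[],im)
E
```

```text
turn about tool z 0.0004184198914605197
t 11.15 pos [ 0.4268 -0.0026  0.0418] yaw 0.07581841989146038 shift [ 0.0818  0.1673 -0.1582] q [ 0.4973  0.0741 -0.6059  2.138   0.052   0.943  -1.6329] F [-0.7463  1.0928  1.5817] op 0.267
```

View pics/w12.png

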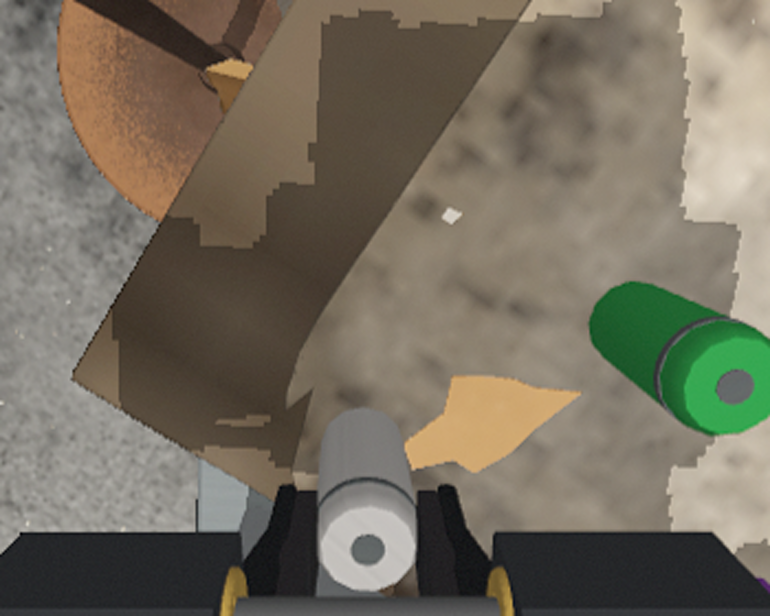

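move_arm(motion=[0,0,-0.02,0,0,0,-0.05,0,0,0,-0.09,0,0,0,-0.13,0,0.02,0.04,-0.155,0,0.04,0.08,-0.16,0,0.06,0.12,-0.16,0,0.075,0.15,-0.16,0,0.08,0.165,-0.16,0,0.08,0.165,-0.16,0])

```text
clock: 12.15
eef_pos: [0.5186, -0.1632, 0.2006]
tool_rot: [-0.0, 0.999, 0.036, -0.001]
ft_force: [-0.0, 0.2, -1.6]
opening: 0.269
```

```bash
python3 - <<'E'
from h import *
for i in range(4): im=ctrl.snapshot("wrist"); print(ctrl.read_state()["ft_force"])
goto([.5205,-.163,.142],.0754)
d=proj("wrist",[.5168,-.1633,.094]);print(d)
crop("wrist","w13.png",150,20,500,300,2.2,[d],im)
im=ctrl.snapshot("scene");crop("scene","s13.png",180,50,480,350,2,[],im)
E
```

```text
[-0.1776  0.8711 -1.2088]
[-0.4487  0.2074 -1.6334]
[-0.9157  0.5728 -1.1972]
[-0.2907  0.4848 -1.6218]
turn about tool z 0.0023376207757332956
t 12.35 pos [ 0.5185 -0.1595  0.2017] yaw 0.0777376207757334 shift [0.0017 0.0037 0.0597] q [ 0.6302  0.145  -0.4544  1.7048  0.0654  1.3072 -1.3302] F [-0.2907  0.4848 -1.6218] op 0.266
[319.8981 194.028 ]
```

View pics/w13.png

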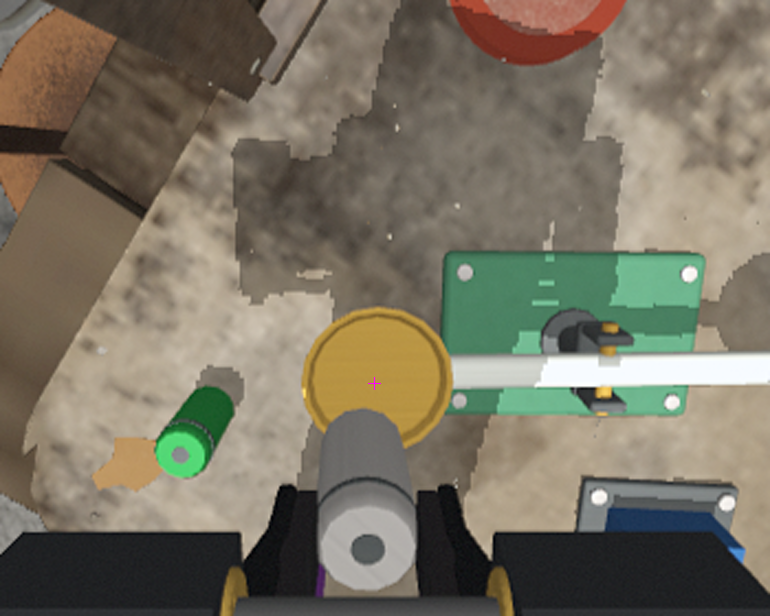

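View pics/s13.png

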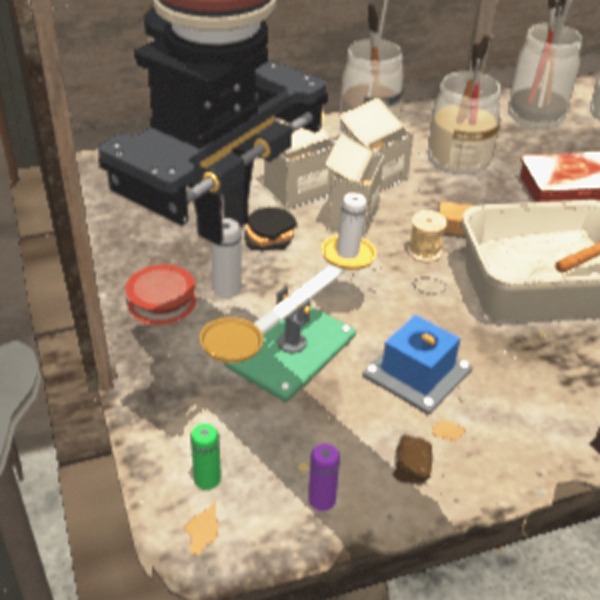

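move_arm(motion=[0.002,0.003,0.015,0,0.002,0.003,0.035,0,0.002,0.003,0.05,0,0.002,0.003,0.059,0,0.002,0.003,0.062,0,0.002,0.003,0.062,0])

```text
clock: 13.0
eef_pos: [0.5211, -0.1639, 0.1395]
tool_rot: [-0.0, 0.999, 0.038, -0.0]
ft_force: [-0.5, -0.1, -1.1]
opening: 0.264
```

```bash
python3 - <<'E'
from h import *
im=ctrl.snapshot("wrist")
goto([.5205,-.163,.134],.0754)
crop("wrist","w14.png",150,20,500,300,2.2,[],im)
im=ctrl.snapshot("scene");crop("scene","s14.png",240,140,420,270,4,[],im)
E
```

```text
turn about tool z 0.00046427042210783753
t 13.05 pos [ 0.5214 -0.164   0.14  ] yaw 0.07586427042210762 shift [-0.0008 -0.0011  0.006 ] q [ 0.6255  0.1971 -0.4506  1.7778  0.0921  1.187  -1.347 ] F [-0.2648 -0.1472 -0.5432] op 0.266
```

View pics/w14.png

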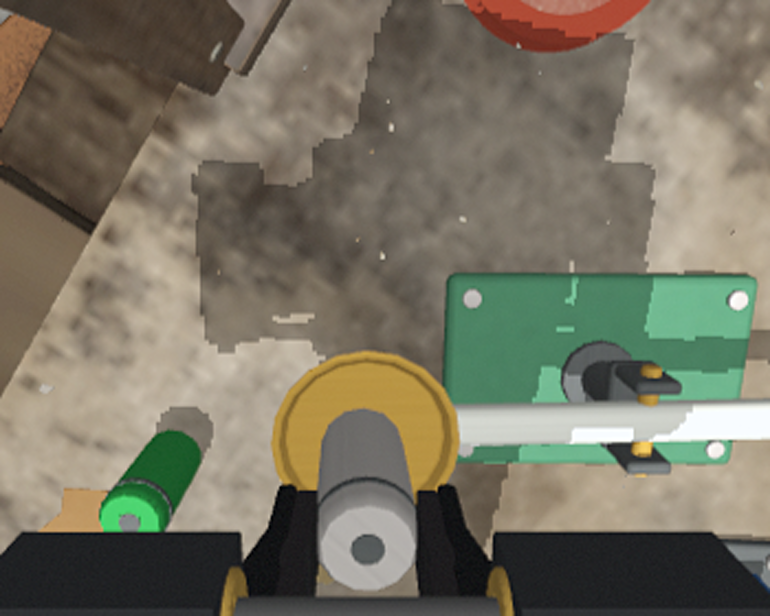

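View pics/s14.png

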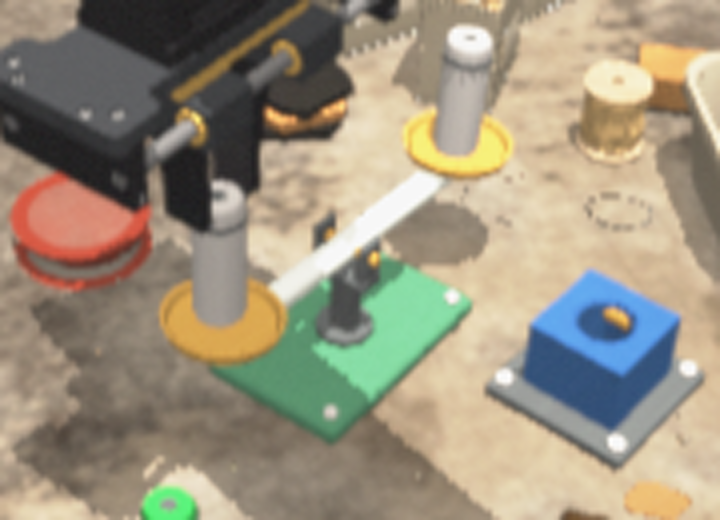

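move_arm(motion=[0,0,0.002,0,0,0,0.004,0,0,0,0.006,0,0,0,0.006,0])

```text
clock: 13.5
eef_pos: [0.5209, -0.164, 0.1334]
tool_rot: [-0.0, 0.999, 0.038, -0.0]
ft_force: [-0.8, -0.1, -2.2]
opening: 0.267
```

```bash
python3 - <<'E'
from h import *
im=ctrl.snapshot("scene");crop("scene","s15.png",240,140,420,270,4,[],im)
goto([.5205,-.163,.134],.0754)
for i in range(3): ctrl.snapshot("top");print(ctrl.read_state()["ft_force"])
E
```

```text
turn about tool z 0.0003217373046822125
t 13.55 pos [ 0.521  -0.164   0.1336] yaw 0.07572173730468229 shift [-0.0004 -0.001  -0.0004] q [ 0.6247  0.2025 -0.4503  1.7856  0.095   1.175  -1.3493] F [ 0.1229 -0.9271 -1.2169] op 0.264
[-0.5175 -0.1959 -1.3883]
[ 0.6136  0.4076 -1.3902]
[-0.2576 -0.3541 -1.9224]
```

View pics/s15.png

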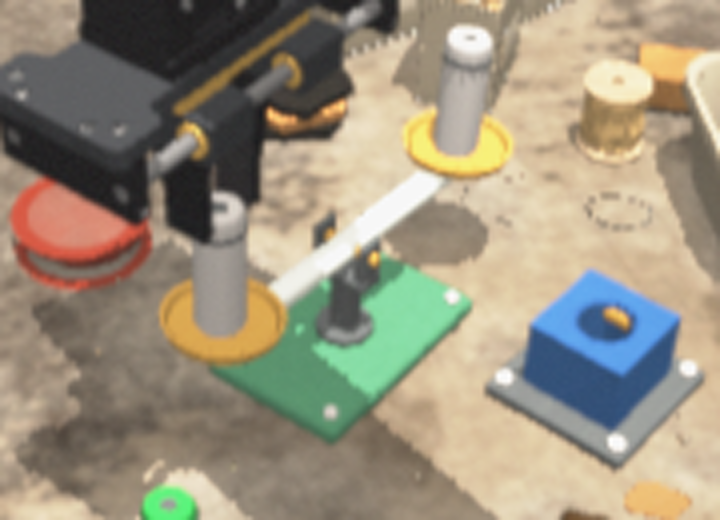

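Still carrying the weight: lower slightly further and feel for the floor.

move_arm(motion=[0,0,0.0007,0,0,0,0.0014,0,0,0,0.0014,0,0,0,0.0014,0])

```text
clock: 14.1
eef_pos: [0.5213, -0.164, 0.1325]
tool_rot: [0.0, 0.999, 0.038, 0.0]
ft_force: [0.5, 0.2, 1.0]
opening: 0.267
```

```bash
python3 - <<'E'
from h import *
im=ctrl.snapshot("scene");crop("scene","s16.png",240,140,420,270,4,[],im)
goto([.5205,-.163,.134],.0754)
for i in range(3): ctrl.snapshot("top");print(ctrl.read_state()["ft_force"])
E
```

```text
turn about tool z 0.00034421321134425753
t 14.15 pos [ 0.5212 -0.164   0.1324] yaw 0.07574421321134443 shift [-0.0006 -0.0011 -0.0016] q [ 0.6245  0.2035 -0.4503  1.7869  0.0956  1.1723 -1.3499] F [ 0.0538 -0.3835  0.7967] op 0.263
[-0.7052 -0.0234 -0.5012]
[-0.279  -0.5062  0.5224]
[-0.3045  0.1483  0.5282]
```

View pics/s16.png

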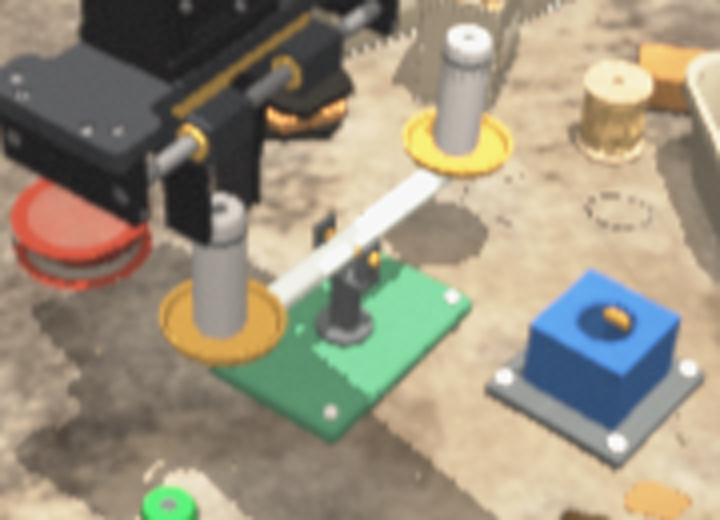

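move_arm(motion=[0,0,0,0,0,0,0,0,0,0,0,0,0,0,0,0,0,0,0,0,0,0,0,0,0,0,0,0,0,0,0,0], jaw=100)

```text
clock: 15.1
eef_pos: [0.5211, -0.164, 0.1322]
tool_rot: [-0.0, 0.999, 0.038, -0.0]
ft_force: [0.7, 0.7, -0.2]
opening: 0.605
```

move_arm(motion=[0,0,-0.01,0,0,0,-0.03,0,0,0,-0.06,0,0,0,-0.09,0,0,0.03,-0.095,0,0,0.06,-0.095,0,0,0.09,-0.095,0,0,0.12,-0.095,0,0,0.14,-0.095,0,0,0.14,-0.095,0])

```text
clock: 16.1
eef_pos: [0.5309, -0.3069, 0.2272]
tool_rot: [0.0, 0.999, 0.036, -0.0]
ft_force: [-0.1, -0.7, -1.2]
opening: 0.611
```

```bash
python3 - <<'E'
from h import *
im=ctrl.snapshot("scene");crop("scene","s17.png",240,90,440,270,3.5,[],im)
for i in range(4): im=ctrl.snapshot("wrist")
goto([.532,-.3625,.2],.0754)
crop("wrist","w17.png",0,0,640,400,1.25,[],im)
E
```

```text
turn about tool z 0.0024156748834944786
t 16.35 pos [ 0.5322 -0.302   0.2276] yaw 0.07781567488349452 shift [-0.0049  0.0603  0.0276] q [ 0.7406  0.2679 -0.3644  1.5055  0.0956  1.3856 -1.1225] F [ 0.3484  0.4745 -0.5726] op 0.607
```

View pics/s17.png

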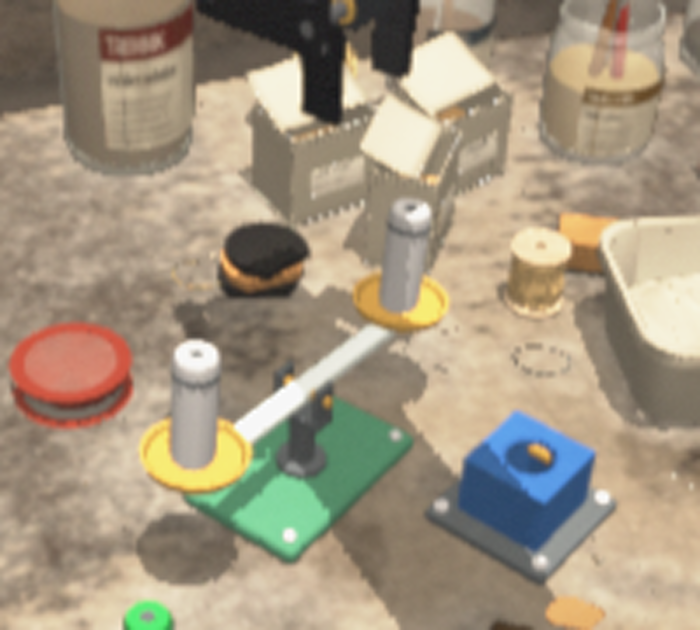

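View pics/w17.png

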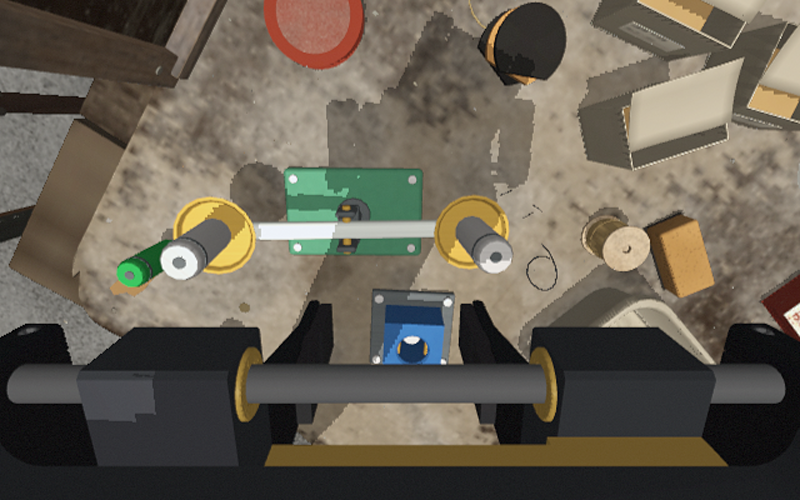

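move_arm(motion=[-0.001,0.03,0,0,-0.002,0.055,0.02,0,-0.002,0.067,0.045,0,-0.002,0.067,0.05,0,-0.002,0.067,0.05,0,-0.002,0.067,0.05,0])

```text
clock: 16.95
eef_pos: [0.5359, -0.369, 0.1788]
tool_rot: [0.0, 0.999, 0.039, 0.001]
ft_force: [0.2, 0.5, -0.3]
opening: 0.611
```

```bash
python3 - <<'E'
from h import *
ctrl.snapshot("wrist");im=ctrl.snapshot("wrist")
goto([.535,-.369,.1165],.0754)
d=proj("wrist",[.5325,-.3695,.145]);print(d)
crop("wrist","w18.png",150,20,500,300,2.2,[d],im)
E
```

```text
turn about tool z 0.0020100659997521753
t 17.05 pos [ 0.5359 -0.3696  0.179 ] yaw 0.07741006599975202 shift [-0.0009 -0.0007  0.0625] q [ 0.7874  0.3663 -0.3289  1.477   0.1197  1.3159 -1.0446] F [ 0.3734 -0.403   1.1043] op 0.604
[314.8499 226.193 ]
```

View pics/w18.png

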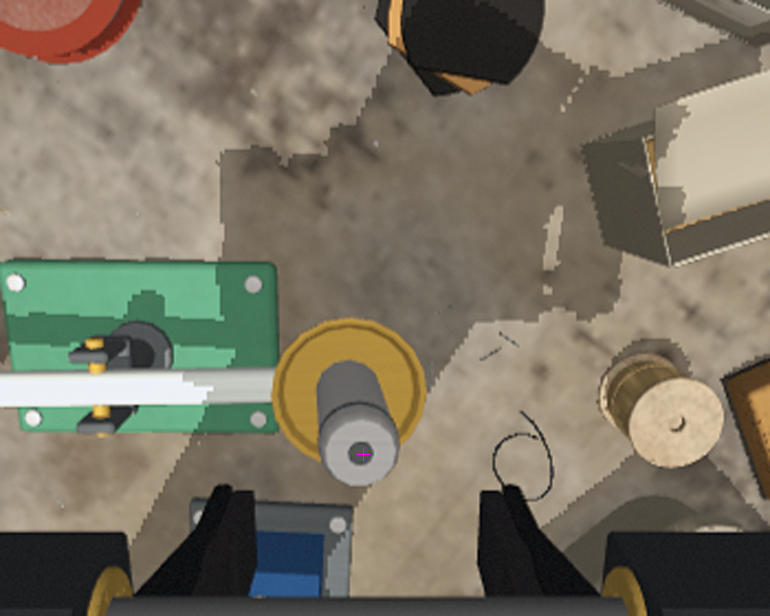

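move_arm(motion=[-0.002,0,0.02,0,-0.002,0,0.04,0,-0.002,0,0.055,0,-0.002,0,0.0615,0,-0.002,0,0.0615,0,-0.002,0,0.0615,0])

```text
clock: 17.65
eef_pos: [0.5333, -0.3708, 0.1167]
tool_rot: [0.0, 0.999, 0.038, 0.0]
ft_force: [-0.4, -0.8, 1.2]
opening: 0.609
```

move_arm(motion=[0,0,0,0,0,0,0,0,0,0,0,0,0,0,0,0,0,0,0,0,0,0,0,0], jaw=255, newtons=15)

```text
clock: 18.25
eef_pos: [0.5329, -0.3707, 0.1159]
tool_rot: [0.0, 0.999, 0.038, 0.0]
ft_force: [0.1, 0.6, 0.8]
opening: 0.276
```

```bash
python3 - <<'E'
from h import *
im=ctrl.snapshot("wrist")
goto([.41,-.328,.2],.0754)
crop("wrist","w19.png",150,20,500,300,2.2,[],im)
im=ctrl.snapshot("scene");crop("scene","s19.png",240,90,440,270,3.5,[],im)
E
```

```text
turn about tool z 0.0003743147874777364
t 18.3 pos [ 0.5329 -0.3707  0.1159] yaw 0.07577431478747759 shift [-0.1193 -0.0519 -0.0841] q [ 0.7889  0.4063 -0.3241  1.5556  0.1353  1.2017 -1.0544] F [-0.136   1.091   1.7888] op 0.27
```

View pics/w19.png

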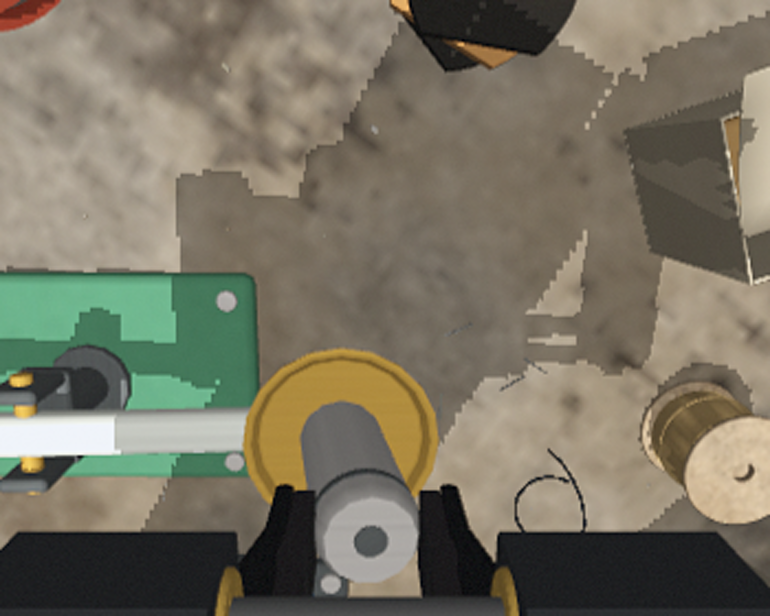

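View pics/s19.png

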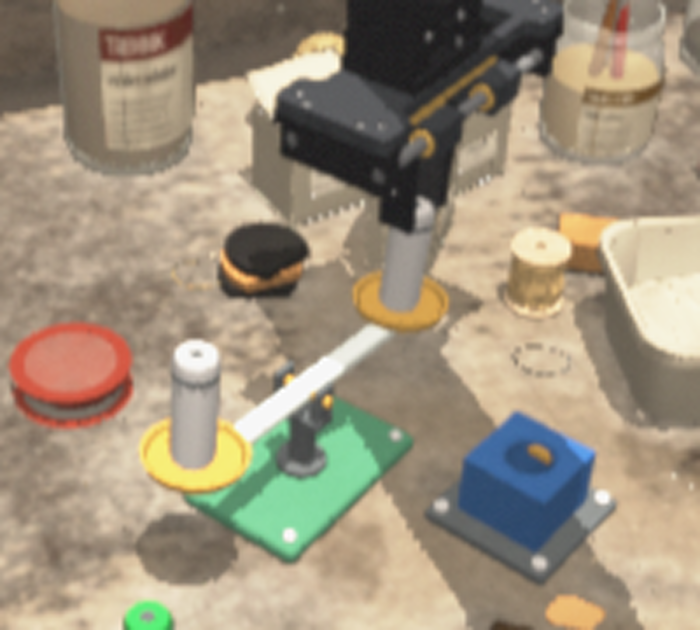

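move_arm(motion=[0,0,-0.002,0,0,0,-0.004,0,0,0,-0.006,0,0,0,-0.008,0,0,0,-0.011,0,0,0,-0.014,0,0,0,-0.018,0,0,0,-0.024,0,0,0,-0.032,0,0,0,-0.042,0])

```text
clock: 19.35
eef_pos: [0.5327, -0.3707, 0.1584]
tool_rot: [-0.0, 0.999, 0.038, -0.0]
ft_force: [-0.3, -0.5, -2.1]
opening: 0.276
```

move_arm(motion=[0,0,-0.02,0,-0.02,0,-0.04,0,-0.06,-0.02,-0.042,0,-0.095,-0.04,-0.042,0,-0.118,-0.05,-0.042,0,-0.12,-0.052,-0.042,0,-0.12,-0.052,-0.042,0,-0.12,-0.052,-0.042,0], newtons=40)

```text
clock: 20.15
eef_pos: [0.4102, -0.3282, 0.2003]
tool_rot: [0.0, 0.999, 0.038, 0.001]
ft_force: [-1.0, -0.2, -2.3]
opening: 0.267
```

```bash
python3 - <<'E'
from h import *
ctrl.snapshot("wrist");ctrl.snapshot("wrist")
im=ctrl.snapshot("wrist")
goto([.41,-.328,.2],.0754)
d=proj("wrist",[.4056,-.328,.05]); print(d)
crop("wrist","w20.png",150,20,500,300,2.2,[d],im)
im=ctrl.snapshot("scene");crop("scene","s20.png",240,90,440,270,3.5,[],im)
E
```

```text
turn about tool z 0.0010635177986459965
t 20.3 pos [ 0.41   -0.328   0.1996] yaw 0.07646351779864587 shift [-0.      0.     -0.0004] q [ 0.8974  0.0991 -0.3274  1.7523  0.0325  1.2958 -0.9316] F [-0.0826  0.5907 -2.6931] op 0.264
[315.6644 184.6766]
```

View pics/w20.png

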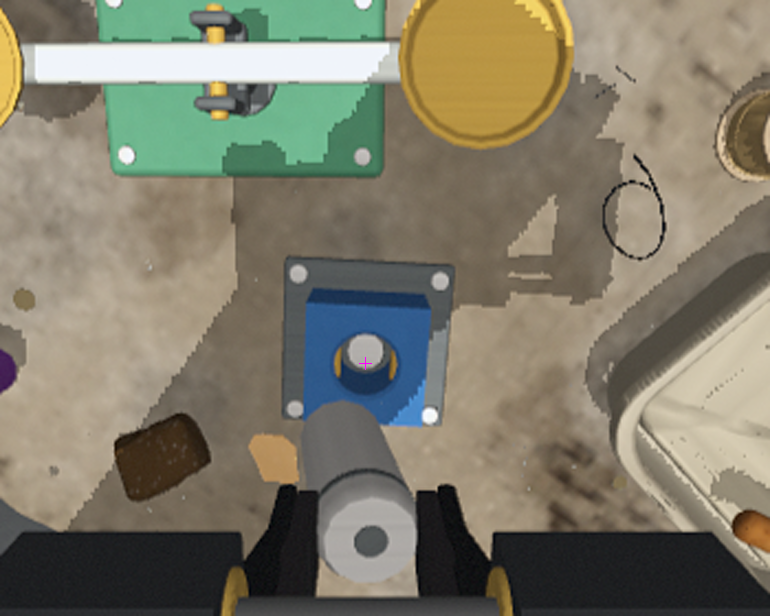

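View pics/s20.png

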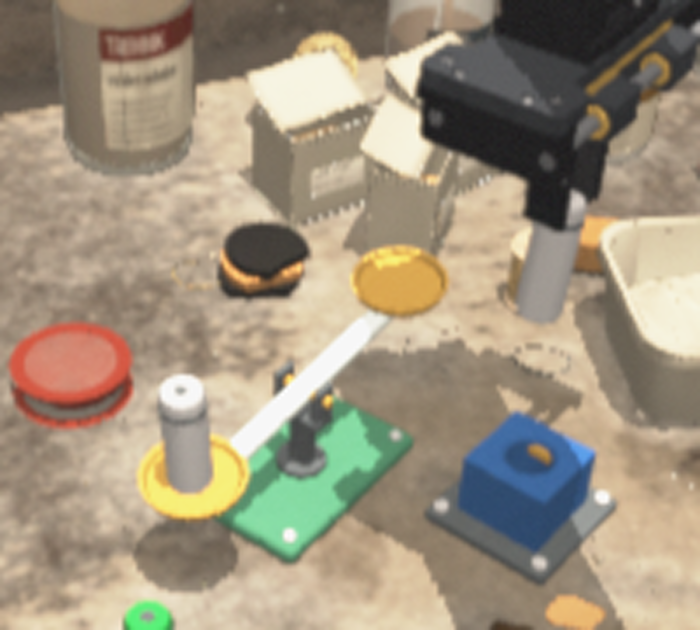

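move_arm(motion=[0.014,-0.045,0,0,0.028,-0.09,0,0,0.042,-0.135,0.02,0,0.05,-0.16,0.06,0,0.05,-0.16,0.1,0,0.05,-0.16,0.135,0,0.05,-0.16,0.15,0,0.05,-0.16,0.15,0,0.05,-0.16,0.15,0])

```text
clock: 21.25
eef_pos: [0.4476, -0.1645, 0.0502]
tool_rot: [-0.0, 0.999, 0.038, 0.0]
ft_force: [-0.2, -0.3, -0.6]
opening: 0.267
```

```bash
python3 - <<'E'
from h import *
im=ctrl.snapshot("wrist")
goto([.4475,-.165,.042],.0754)
crop("wrist","w21.png",150,20,500,300,2.2,[],im)
E
```

```text
turn about tool z 0.00045726556046421507
t 21.3 pos [ 0.448  -0.1648  0.0508] yaw 0.07585726556046403 shift [-0.0005  0.0002  0.0088] q [ 0.7139  0.1567 -0.4843  2.0265  0.0877  0.9765 -1.3094] F [ 0.0737 -0.5345 -2.0533] op 0.268
```

View pics/w21.png

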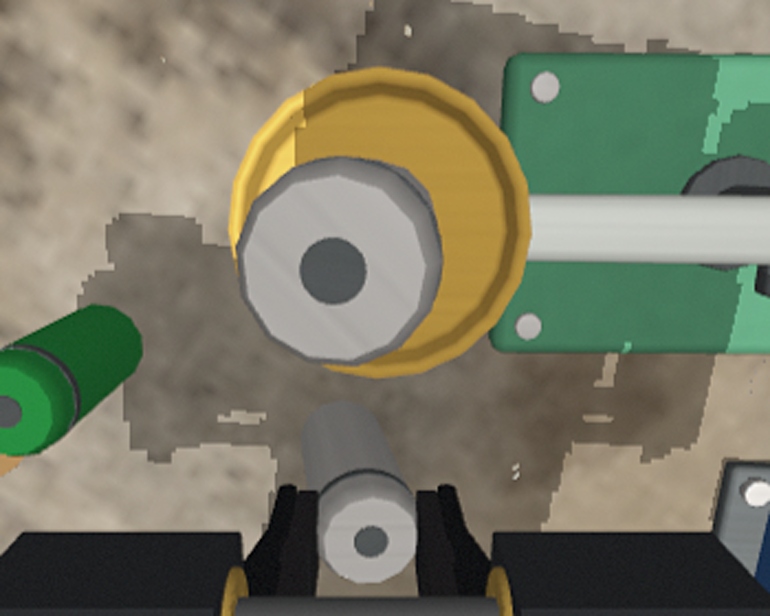

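move_arm(motion=[0,0,0.003,0,0,0,0.006,0,0,0,0.0085,0,0,0,0.0085,0])

```text
clock: 21.7
eef_pos: [0.4474, -0.1648, 0.0416]
tool_rot: [0.0, 0.999, 0.038, 0.0]
ft_force: [0.6, -0.3, 0.5]
opening: 0.265
```

move_arm(motion=[0,0,0,0,0,0,0,0,0,0,0,0,0,0,0,0,0,0,0,0,0,0,0,0,0,0,0,0], jaw=120)

```text
clock: 22.4
eef_pos: [0.4469, -0.1647, 0.0412]
tool_rot: [-0.0, 0.999, 0.038, -0.0]
ft_force: [-0.4, -0.2, 0.8]
opening: 0.528
```

```bash
python3 - <<'E'
from h import *
im=ctrl.snapshot("wrist")
goto([.4475,-.165,.042],.0754)
crop("wrist","w22.png",150,20,500,300,2.2,[],im)
E
```

```text
turn about tool z 0.0003117465214748094
t 22.45 pos [ 0.4469 -0.1646  0.0413] yaw 0.07571174652147468 shift [ 0.0006  0.0004 -0.0007] q [ 0.7113  0.1692 -0.4832  2.036   0.0958  0.9576 -1.3163] F [ 1.3668 -0.0744 -0.2344] op 0.529
```

View pics/w22.png

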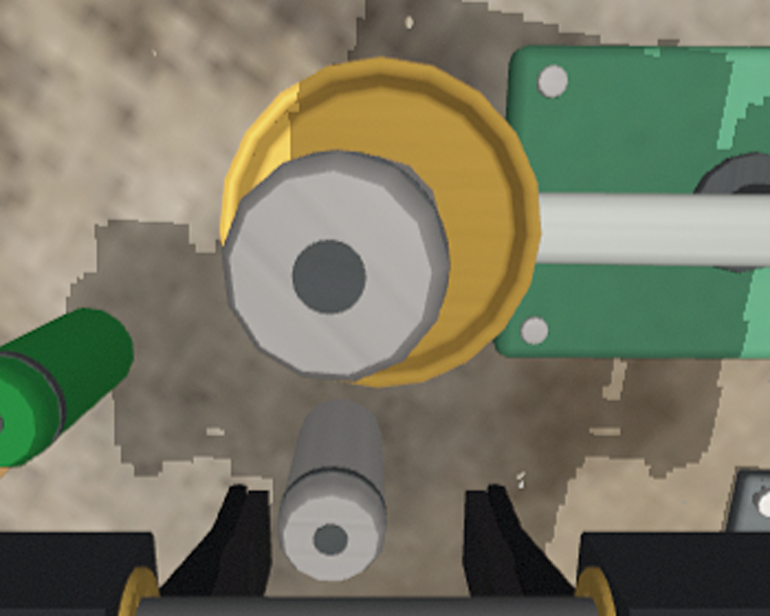

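move_arm(motion=[0,-0.003,0,0,0,-0.007,0,0,0,-0.007,0,0,0,-0.007,0,0])

```text
clock: 22.85
eef_pos: [0.4464, -0.1575, 0.0413]
tool_rot: [0.0, 0.999, 0.038, 0.0]
ft_force: [1.1, -1.0, 0.6]
opening: 0.534
```

move_arm(motion=[0,0,0,0,0,0,0,0,0,0,0,0,0,0,0,0,0,0,0,0,0,0,0,0], jaw=255, newtons=40)

```text
clock: 23.45
eef_pos: [0.4464, -0.1576, 0.0413]
tool_rot: [-0.0, 0.999, 0.038, -0.0]
ft_force: [0.5, 0.5, -0.5]
opening: 0.267
```

```bash
python3 - <<'E'
from h import *
im=ctrl.snapshot("wrist")
goto([.41,-.328,.2],.0754)
crop("wrist","w23.png",150,20,500,300,2.2,[],im)
E
```

```text
turn about tool z 0.00034722262796327286
t 23.5 pos [ 0.4464 -0.1576  0.0413] yaw 0.07574722262796306 shift [-0.0492  0.1671 -0.1588] q [ 0.7039  0.164  -0.489   2.0422  0.0939  0.9565 -1.3288] F [-0.3669  1.3225 -0.4841] op 0.265
```

View pics/w23.png

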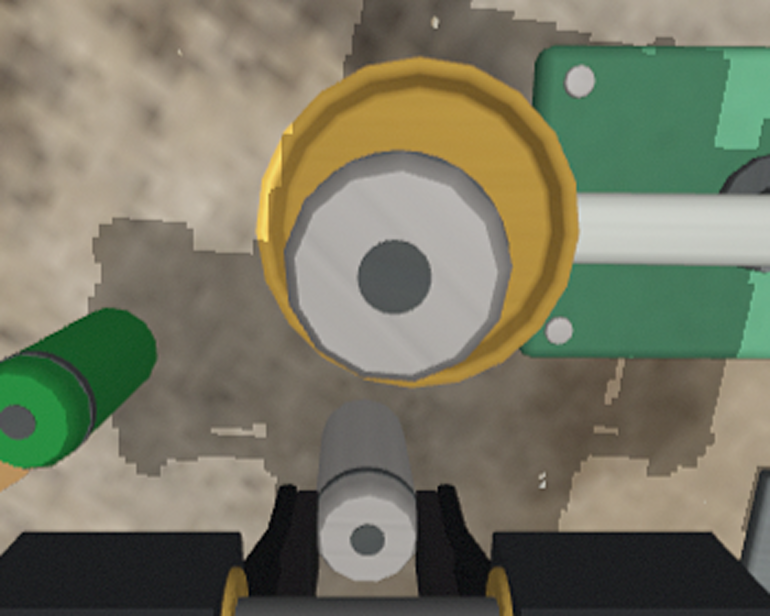

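```bash
python3 - <<'E'
from h import *
X=atz("wrist",(367/2.2+150,539/2.2+20),.07); s=ctrl.read_state(); print(X,toolR(s).T@(X-s["eef_pos"]))
c=dict(np.load("c2.npz"))
E
```

```text
[ 0.4469 -0.1585  0.07  ] [ 0.0004  0.001  -0.0287]
```

move_arm(motion=[0,0,-0.02,0,0,0,-0.05,0,0,0.01,-0.075,0,-0.015,0.05,-0.09,0,-0.03,0.095,-0.09,0,-0.042,0.135,-0.09,0,-0.049,0.16,-0.09,0,-0.049,0.167,-0.09,0,-0.049,0.167,-0.09,0,-0.049,0.167,-0.09,0])

```text
clock: 24.5
eef_pos: [0.4106, -0.3264, 0.1309]
tool_rot: [-0.001, 0.999, 0.039, -0.0]
ft_force: [0.7, 0.3, -2.7]
opening: 0.265
```

```bash
python3 - <<'E'
from h import *
F=[]
for i in range(6): im=ctrl.snapshot("wrist"); F.append(ctrl.read_state()["ft_force"])
print(np.mean(F,0))
goto([.41,-.328,.11],.0754)
d=proj("wrist",[.4056,-.328,.05]); print(d)
crop("wrist","w24.png",150,20,500,300,2.2,[d],im)
E
```

```text
[-0.0959 -0.0056 -2.67  ]
turn about tool z 0.0015271578571947053
t 24.8 pos [ 0.4105 -0.3272  0.1314] yaw 0.07692715785719459 shift [-0.0005  0.0007  0.0214] q [ 0.9004  0.1502 -0.3397  1.8417  0.0544  1.1586 -0.9514] F [-0.4708 -0.1348 -2.45  ] op 0.262
[316.1643 206.5081]
```

View pics/w24.png

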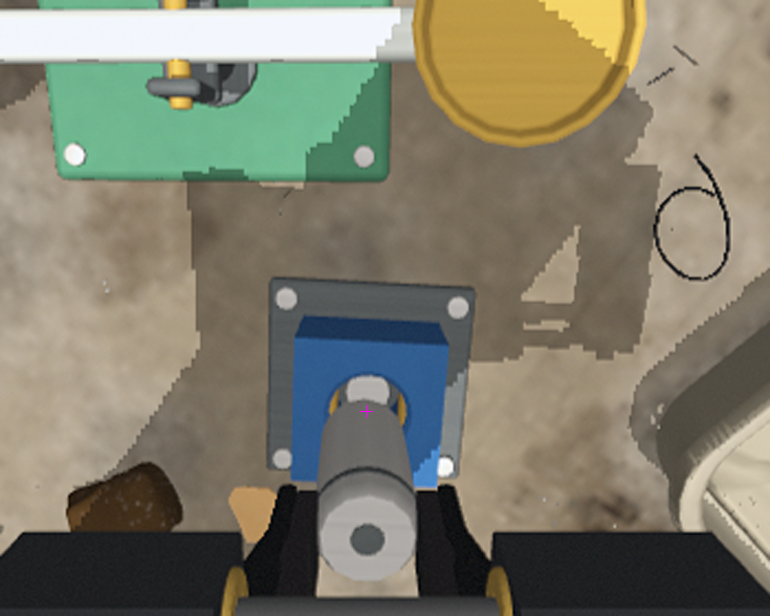

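move_arm(motion=[-0.003,0.0007,0.01,0,-0.0053,0.0007,0.022,0,-0.0053,0.0007,0.031,0,-0.0053,0.0007,0.033,0,-0.0053,0.0007,0.033,0,-0.0053,0.0007,0.033,0])

```text
clock: 25.4
eef_pos: [0.4052, -0.329, 0.0984]
tool_rot: [0.0, 0.999, 0.038, 0.0]
ft_force: [-0.2, -1.4, -3.2]
opening: 0.265
```

```bash
python3 - <<'E'
from h import *
im=ctrl.snapshot("wrist")
goto([.4052,-.328,.0963],.0754)
d=proj("wrist",[.4056,-.328,.05]); print(d)
crop("wrist","w25.png",200,150,440,300,3.3,[d],im)
im=ctrl.snapshot("scene")
crop("scene","s25.png",330,150,450,260,6,[],im)
im=ctrl.snapshot("top")
crop("top","t25.png",290,200,410,310,6,[],im)
E
```

```text
turn about tool z 0.0004093311729116422
t 25.45 pos [ 0.4053 -0.3291  0.0986] yaw 0.07580933117291173 shift [ 0.     -0.0011  0.0023] q [ 0.9035  0.1755 -0.3361  1.8853  0.0649  1.0907 -0.9528] F [-0.412  -0.1876 -1.9211] op 0.266
[313.9646 213.8266]
```

View pics/w25.png

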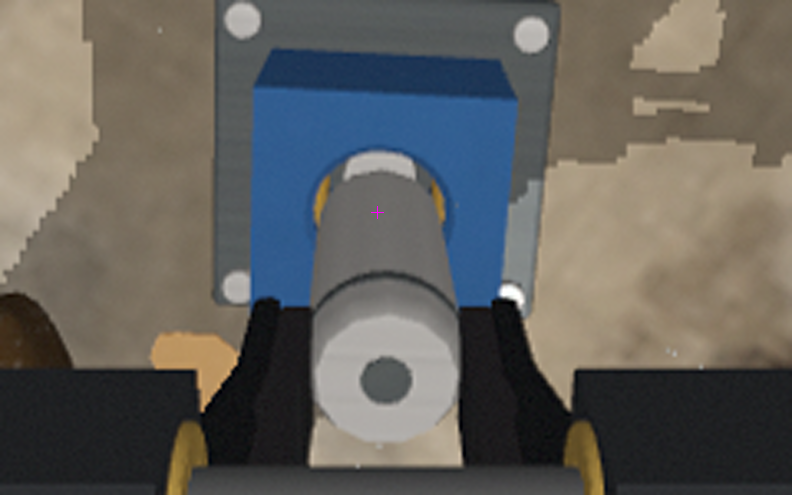

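View pics/s25.png

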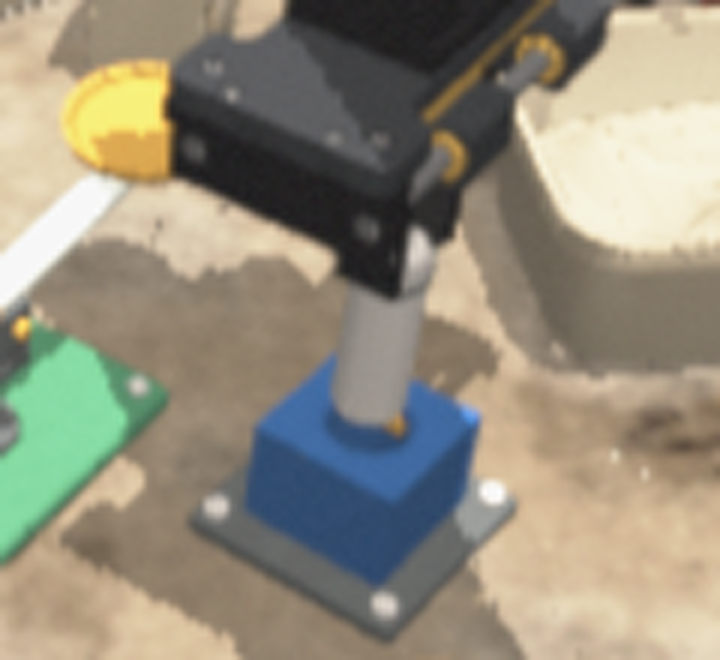

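move_arm(motion=[0,-0.001,0.002,0,0,-0.001,0.005,0,0,-0.001,0.008,0,0,-0.001,0.011,0,0,-0.001,0.013,0,0,-0.001,0.015,0,0,-0.001,0.015,0])

```text
clock: 26.25
eef_pos: [0.4048, -0.3283, 0.0831]
tool_rot: [0.0, 0.999, 0.038, 0.0]
ft_force: [0.8, -1.6, -2.2]
opening: 0.264
```

```bash
cat >> h.py <<'E'
def force(n=6,cam="top"):
    F=[];Z=[];T=[]
    for i in range(n):
        ctrl.snapshot(cam); s=ctrl.read_state(); F.append(s["ft_force"]); Z.append(s["eef_pos"]);T.append(s["ft_torque"])
    print("t",round(s["clock"],2),"F",np.mean(F,0),"+-",np.std(F,0)[2],"pos",np.mean(Z,0),"T",np.mean(T,0),"depth mm",(.0913-np.mean(Z,0)[2])*1e3)
E
python3 - <<'E'
from h import *
force(4)
im=ctrl.snapshot("wrist")
crop("wrist","w26.png",200,150,440,300,3.3,[],im)
E
```

```text
t 26.45 F [-0.2651 -1.5982 -2.9353] +- 0.8844112282608367 pos [ 0.4049 -0.3282  0.0833] T [-0.4621  0.0012  0.0154] depth mm 7.99881811642969
```

View pics/w26.png

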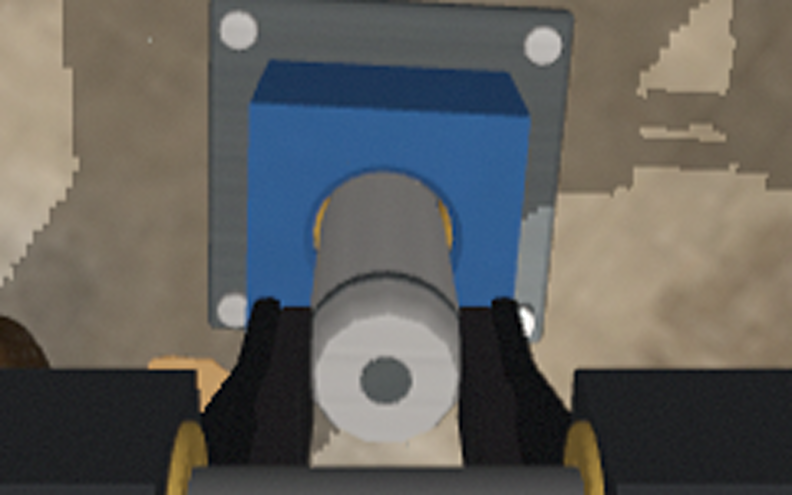

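move_arm(motion=[0,0,0.0015,0,0,0,0.003,0,0,0,0.0045,0,0,0,0.006,0,0,0,0.007,0,0,0,0.008,0,0,0,0.008,0])

```text
clock: 27.2
eef_pos: [0.4054, -0.3282, 0.0757]
tool_rot: [0.0, 0.999, 0.038, 0.0]
ft_force: [0.3, -0.7, 3.2]
opening: 0.26
```

```bash
python3 - <<'E'
from h import *
force(8)
E
```

```text
t 27.6 F [ 0.3286 -1.153   4.8223] +- 0.6491285777443834 pos [ 0.4052 -0.3281  0.0756] T [-0.3502 -0.0134 -0.0111] depth mm 15.733276456081398
```

move_arm(motion=[0,0,0.001,0,0,0,0.002,0,0,0,0.002,0])

```text
clock: 27.9
eef_pos: [0.4048, -0.328, 0.0731]
tool_rot: [-0.0, 0.999, 0.038, -0.0]
ft_force: [-0.6, -1.7, 2.8]
opening: 0.267
```

```bash
python3 - <<'E'
from h import *
force(8)
E
```

```text
t 28.3 F [ 0.0835 -1.3545  2.2817] +- 0.407471721129085 pos [ 0.4048 -0.3279  0.0731] T [-0.4408 -0.0624  0.004 ] depth mm 18.17898794178466
```

move_arm(motion=[0,0,0.001,0,0,0,0.001,0])

```text
clock: 28.5
eef_pos: [0.405, -0.328, 0.0723]
tool_rot: [0.0, 0.999, 0.038, 0.0]
ft_force: [0.3, -2.1, 4.2]
opening: 0.262
```

```bash
python3 - <<'E'
from h import *
force(8)
E
```

```text
t 28.9 F [ 0.1033 -1.6406  3.3382] +- 0.34553413004581907 pos [ 0.4049 -0.328   0.0723] T [-0.4224 -0.0429  0.005 ] depth mm 19.037020219822523
```

move_arm(motion=[0,0,0.001,0,0,0,0.001,0])

```text
clock: 29.1
eef_pos: [0.4049, -0.328, 0.0712]
tool_rot: [0.0, 0.999, 0.038, 0.0]
ft_force: [0.4, -1.4, 3.6]
opening: 0.264
```

```bash
python3 - <<'E'
from h import *
force(6)
E
```

```text
t 29.4 F [ 0.5385 -1.4234  3.1506] +- 0.22057376739606382 pos [ 0.4048 -0.328   0.0712] T [-0.4134 -0.0563  0.0046] depth mm 20.076639743104042
```

move_arm(motion=[0,0,0.001,0,0,0,0.001,0])

```text
clock: 29.6
eef_pos: [0.4049, -0.3279, 0.0702]
tool_rot: [-0.0, 0.999, 0.038, 0.0]
ft_force: [0.3, -2.2, 3.0]
opening: 0.266
```

```bash
python3 - <<'E'
from h import *
force(6)
E
```

```text
t 29.9 F [ 0.3629 -1.3459  2.9435] +- 0.27506507052513085 pos [ 0.4048 -0.3279  0.0702] T [-0.4464 -0.0312 -0.005 ] depth mm 21.12795698981161
```

move_arm(motion=[0,0,0.001,0,0,0,0.001,0])

```text
clock: 30.1
eef_pos: [0.4048, -0.3279, 0.0692]
tool_rot: [-0.0, 0.999, 0.038, -0.0]
ft_force: [1.1, -0.4, 2.8]
opening: 0.263
```

```bash
python3 - <<'E'
from h import *
force(6)
E
```

```text
t 30.4 F [ 0.2025 -1.4435  2.2008] +- 0.7705650766095528 pos [ 0.4048 -0.3279  0.0691] T [-0.433  -0.0337  0.0198] depth mm 22.15735700783947
```

move_arm(motion=[0,0,0.001,0,0,0,0.001,0])

```text
clock: 30.6
eef_pos: [0.4049, -0.3279, 0.0682]
tool_rot: [-0.0, 0.999, 0.038, 0.0]
ft_force: [-0.8, -0.9, 2.3]
opening: 0.263
```

```bash
python3 - <<'E'
from h import *
force(6)
E
```

```text
t 30.9 F [ 0.0277 -1.1996  2.7292] +- 0.5112584254293708 pos [ 0.4048 -0.3279  0.0682] T [-0.4073 -0.0651  0.018 ] depth mm 23.106113779286634
```

move_arm(motion=[0,0,0.001,0,0,0,0.001,0])

```text
clock: 31.1
eef_pos: [0.4049, -0.328, 0.0673]
tool_rot: [0.0, 0.999, 0.038, 0.0]
ft_force: [0.3, -2.6, 2.8]
opening: 0.262
```

```bash
python3 - <<'E'
from h import *
force(6)
E
```

```text
t 31.4 F [ 0.0983 -1.8262  3.2016] +- 0.4045368675655775 pos [ 0.4049 -0.328   0.0672] T [-0.3956 -0.0259 -0.0053] depth mm 24.051901230579904
```

move_arm(motion=[0,0,0.001,0,0,0,0.001,0])

```text
clock: 31.6
eef_pos: [0.4049, -0.328, 0.0662]
tool_rot: [-0.0, 0.999, 0.038, 0.0]
ft_force: [-1.0, -1.3, 4.7]
opening: 0.267
```

```bash
python3 - <<'E'
from h import *
force(6)
E
```

```text
t 31.9 F [ 0.4742 -1.6537  2.8362] +- 0.5908198237790797 pos [ 0.4048 -0.328   0.0662] T [-0.4078 -0.0358 -0.0024] depth mm 25.106388544799838
```

move_arm(motion=[0,0,0.001,0,0,0,0.001,0])

```text
clock: 32.1
eef_pos: [0.4049, -0.3279, 0.0652]
tool_rot: [-0.0, 0.999, 0.038, -0.0]
ft_force: [0.9, -0.8, 3.1]
opening: 0.263
```

```bash
python3 - <<'E'
from h import *
force(6)
E
```

```text
t 32.4 F [ 0.1955 -1.9166  2.6545] +- 0.5637415002194086 pos [ 0.4048 -0.3279  0.0652] T [-0.4299 -0.0492 -0.0137] depth mm 26.139219038880267
```

```bash
python3 - <<'E'
from h import *
im=ctrl.snapshot("wrist")
crop("wrist","w27.png",200,150,440,300,3.3,[],im)
E
```

```text
(no output)
```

View pics/w27.png

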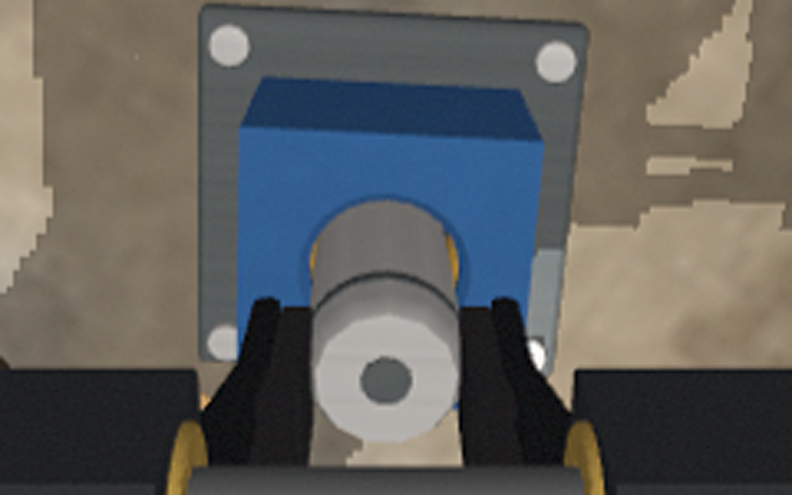

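move_arm(motion=[0,0,0.001,0,0,0,0.001,0])

```text
clock: 32.65
eef_pos: [0.4049, -0.3279, 0.0642]
tool_rot: [-0.0, 0.999, 0.038, 0.0]
ft_force: [0.2, -1.6, 2.6]
opening: 0.266
```

```bash
python3 - <<'E'
from h import *
force(6)
E
```

```text
t 32.95 F [-0.0259 -1.3803  3.0135] +- 0.5522862946072262 pos [ 0.4048 -0.3279  0.0642] T [-0.3612 -0.0269 -0.013 ] depth mm 27.083846187268612
```

No slip in the grip (die top at (386,380) as before), steady drag, no stop yet at 27 mm.

move_arm(motion=[0,0,0.001,0,0,0,0.001,0])

```text
clock: 33.15
eef_pos: [0.4049, -0.3279, 0.0632]
tool_rot: [-0.0, 0.999, 0.038, -0.0]
ft_force: [-0.3, -1.5, 2.5]
opening: 0.262
```

```bash
python3 - <<'E'
from h import *
force(8)
E
```

```text
t 33.55 F [ 0.4611 -1.5083  2.8519] +- 0.4604637512703856 pos [ 0.4048 -0.3279  0.0632] T [-0.4015 -0.052  -0.0001] depth mm 28.120420498051622
```

move_arm(motion=[0,0,0.001,0,0,0,0.001,0])

```text
clock: 33.75
eef_pos: [0.405, -0.3279, 0.0623]
tool_rot: [-0.0, 0.999, 0.038, 0.0]
ft_force: [0.2, -1.5, 3.3]
opening: 0.265
```

```bash
python3 - <<'E'
from h import *
force(8)
E
```

```text
t 34.15 F [ 0.2269 -1.2556  2.47  ] +- 0.332610018266358 pos [ 0.4049 -0.3279  0.0622] T [-0.3361 -0.0737 -0.0007] depth mm 29.061469396065263
```

move_arm(motion=[0,0,0.001,0,0,0,0.001,0])

```text
clock: 34.35
eef_pos: [0.405, -0.3281, 0.0614]
tool_rot: [0.0, 0.999, 0.038, 0.0]
ft_force: [-0.4, -0.5, 4.7]
opening: 0.266
```

```bash
python3 - <<'E'
from h import *
force(8)
E
```

```text
t 34.75 F [ 0.4844 -1.0221  5.0246] +- 0.7936345667121957 pos [ 0.405  -0.328   0.0614] T [-0.2847 -0.06    0.0001] depth mm 29.909422272801688
```

move_arm(motion=[0,0,0.001,0,0,0,0.001,0])

```text
clock: 34.95
eef_pos: [0.4051, -0.328, 0.0605]
tool_rot: [0.0, 0.999, 0.038, 0.0]
ft_force: [0.9, -0.4, 4.9]
opening: 0.265
```

```bash
python3 - <<'E'
from h import *
force(10)
E
```

```text
t 35.45 F [ 0.4529 -0.6642  5.6129] +- 0.42944155068836304 pos [ 0.4051 -0.328   0.0605] T [-0.1875 -0.0592  0.009 ] depth mm 30.845805716135835
```

move_arm(motion=[0,0,0.0007,0,0,0,0.0007,0])

```text
clock: 35.65
eef_pos: [0.4052, -0.3281, 0.06]
tool_rot: [0.0, 0.999, 0.038, 0.0]
ft_force: [0.1, -0.5, 8.7]
opening: 0.261
```

```bash
python3 - <<'E'
from h import *
force(8,"wrist")
im=ctrl.snapshot("wrist")
crop("wrist","w28.png",200,150,440,300,3.3,[],im)
E
```

```text
t 36.05 F [-0.1721 -0.6085  7.7261] +- 0.3159242094081687 pos [ 0.4052 -0.3281  0.06  ] T [-0.1422  0.0303  0.0119] depth mm 31.256780015751605
```

View pics/w28.png

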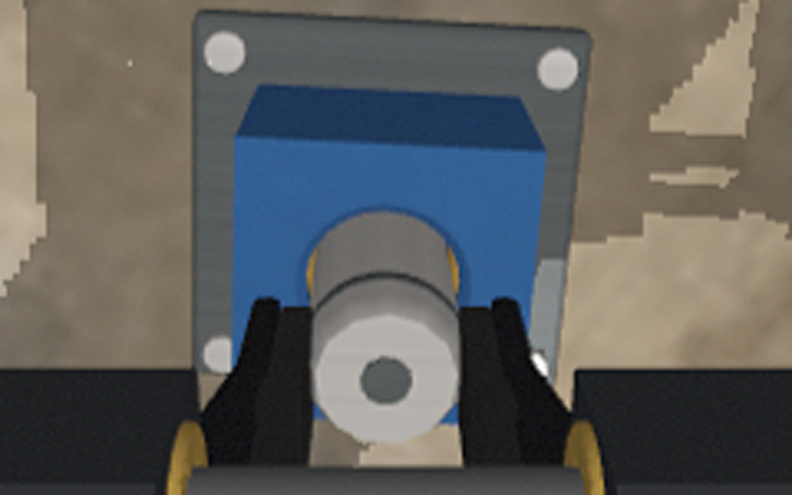

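move_arm(motion=[0,0,0.0005,0,0,0,0.0005,0])

```text
clock: 36.3
eef_pos: [0.4053, -0.3281, 0.0596]
tool_rot: [0.0, 0.999, 0.038, 0.0]
ft_force: [0.6, -0.6, 7.7]
opening: 0.266
```

```bash
python3 - <<'E'
from h import *
force(10,"wrist")
E
```

```text
t 36.8 F [ 0.0763 -0.1674  8.0806] +- 0.8079276562583532 pos [ 0.4053 -0.3281  0.0596] T [-0.1073 -0.0169  0.0015] depth mm 31.713945772987
```

move_arm(motion=[0,0,0.0004,0,0,0,0.0004,0])

```text
clock: 37.0
eef_pos: [0.4054, -0.3281, 0.0593]
tool_rot: [0.0, 0.999, 0.038, 0.0]
ft_force: [-0.2, -0.6, 9.1]
opening: 0.261
```

```bash
python3 - <<'E'
from h import *
force(10,"wrist")
E
```

```text
t 37.5 F [ 0.0523 -0.0533  9.3934] +- 0.3886536587856083 pos [ 0.4054 -0.3281  0.0593] T [-0.0493  0.0572 -0.003 ] depth mm 31.97935717498928
```

move_arm(motion=[0,0,0,0,0,0,0,0,0,0,0,0,0,0,0,0,0,0,0,0,0,0,0,0,0,0,0,0], jaw=110)

```text
clock: 38.2
eef_pos: [0.4048, -0.328, 0.0586]
tool_rot: [-0.0, 0.999, 0.038, -0.0]
ft_force: [-0.2, 0.3, -0.4]
opening: 0.566
```

```bash
python3 - <<'E'
from h import *
goto([.405,-.328,.2])
im=ctrl.snapshot("wrist")
crop("wrist","w29.png",200,150,440,300,3.3,[],im)
E
```

```text
t 38.2 pos [ 0.4048 -0.328   0.0586] yaw 0.07572194236456191 shift [ 0.0002  0.     -0.1414] q [ 0.8967  0.2191 -0.3343  1.9262  0.0843  1.0099 -0.9702] F [-0.1937  0.3243 -0.3791] op 0.566
```

View pics/w29.png

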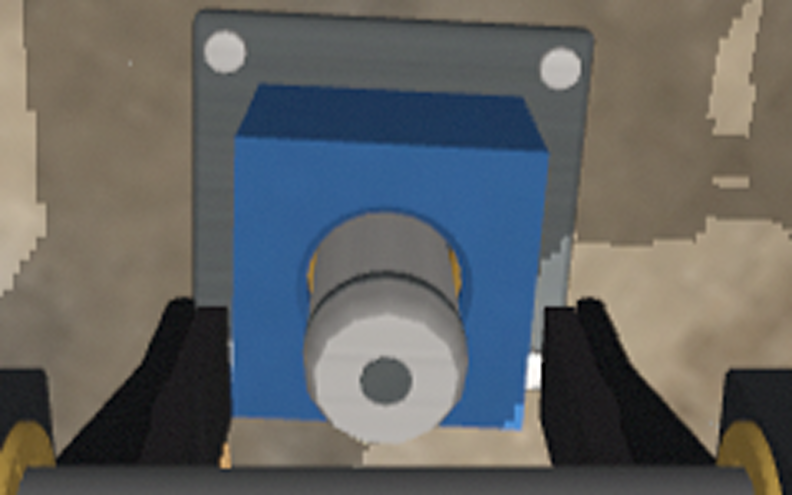

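move_arm(motion=[0,0,-0.01,0,0,0,-0.03,0,0,0,-0.06,0,0,0,-0.1,0,0,0,-0.14,0,0,0,-0.16,0,0,0.03,-0.16,0,-0.01,0.06,-0.16,0,-0.01,0.08,-0.16,0,-0.01,0.08,-0.16,0])

```text
clock: 39.25
eef_pos: [0.3998, -0.4113, 0.219]
tool_rot: [0.0, 0.999, 0.036, -0.0]
ft_force: [-0.3, 0.0, 0.2]
opening: 0.571
```

```bash
python3 - <<'E'
from h import *
for i in range(4): im=ctrl.snapshot("wrist")
print(ctrl.read_state()["clock"],ctrl.read_state()["dq"])
crop("wrist","w30.png",0,0,640,400,1.25,[],im)
im=ctrl.snapshot("scene");crop("scene","s30.png",240,130,440,290,4,[],im)
E
```

```text
39.45 [-0.0044 -0.0051 -0.0021  0.0025  0.0022 -0.0017 -0.0012]
```

View pics/w30.png

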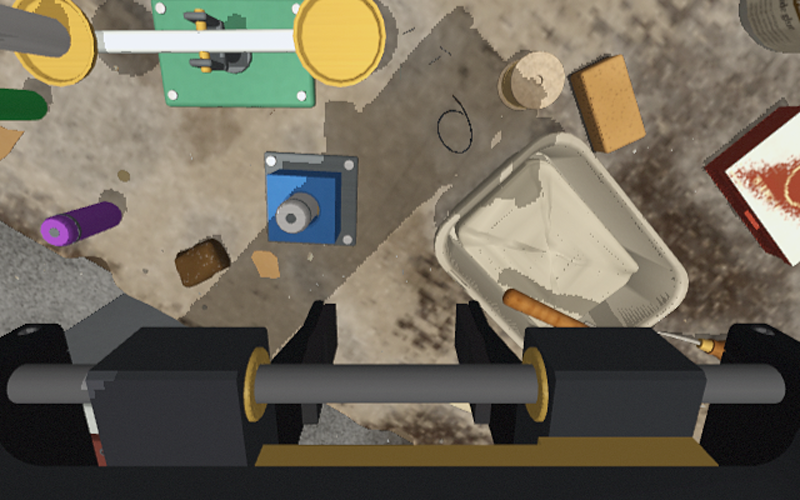

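View pics/s30.png

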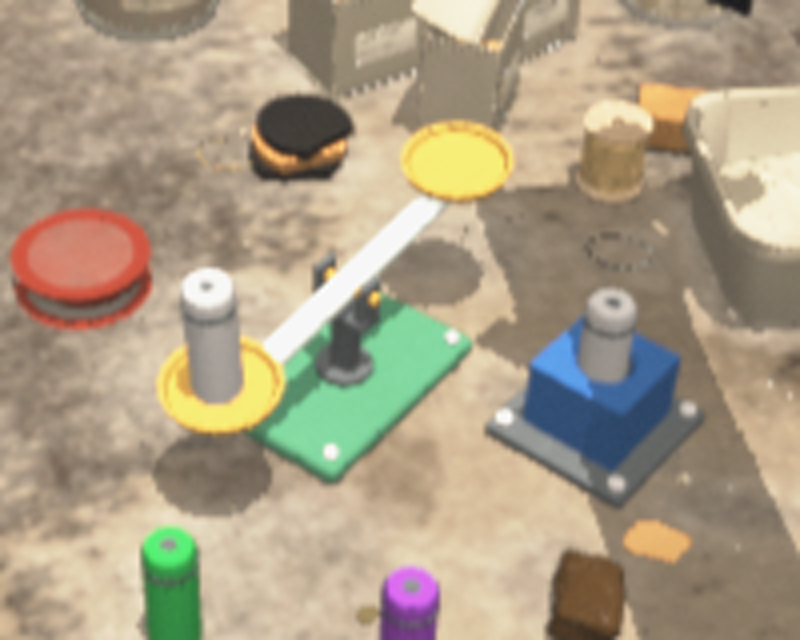

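```bash
python3 - <<'E'
from rig import ctrl
print(ctrl.hand_in()); print(ctrl.read_state()["clock"])
E
```

```text
the job is handed in; nothing more can be done
None
the job is handed in; nothing more can be done
```

I weighed the two dies, left the lighter one in the left pan, seated the heavier one in the blue holder, and handed the job in after about 39.5 s. `hand_in()` gives no verdict, so the pass or fail is not known to me.

- **Weighing:** One die stood in each pan with the hand away, and the beam tipped right. The wrist force agreed: about 2.7 N for the right die and 1.5 N for the left.
- **Re-grip:** The heavier die came out of the tipped pan tilted about 0.08 rad in the fingers. I stood it on the bench to straighten it and gripped it again before going to the holder.
- **Holder:** The drag was steady at about 5.5 N. The stop was felt at about 29 mm deep, and I pressed to about 32 mm with about 6.5 N beyond the drag, roughly 3 mm of stop travel. One reading about 1 mm before the end rose less than the 2 N/mm spring rate predicts (+2.8 N where about +4 N was expected); the later readings fitted again.
- **Last checks:** After release the heavier die stood upright and centred in the holder and did not visibly shift. The lighter die stands upright in the left pan. The spool, tin, wax and the green and purple look-alikes look undisturbed, and the arm is clear.
- **Camera disagreement:** The top camera put things about 4 mm off in x from the wrist camera. I used the wrist camera, and the grasps and the fit confirmed it.

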